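# Tip the wooden balls and eggs into their boxes

## Robot

A 7-joint arm with a two-finger parallel gripper is mounted at the origin on the work surface. World frame = base frame: x ahead of the robot, y to its left, z up, the work surface at z = 0. Lengths are in m, angles in rad, forces in N, time in s.
With the tool pointing down it reaches from about 0.35 to 0.9 m from the base axis. Payload 7.2 kg.
Tool frame: the origin (TCP) lies where the fingers leave the gripper's body, on its centre line; the fingertips stand 80 mm ahead of it and the grasp point (between the pads) lies 61 mm ahead of it; z points along the fingers, y is the line along which they close (so a half turn about z gives the same grasp; the last joint's range is limited). The gripper opens to 88 mm and grips with 3 to 60 N. Pads are 20 mm wide; open, the fingers measure 115 mm over their backs; the gripper's body (75 mm by 178 mm) begins 61 mm behind the grasp point.
Start: joints at [-1.378, 0.411, -0.013, 1.596, 0.006, 1.134, -0.082], TCP at [0.161, 0.604, 0.303] pointing down, gripper open.
Joint ranges: [-2.95, 2.95], [-0.29, 1.99], [-1.47, 1.44], [0.14, 2.54], [-1.03, 4.17], [0.13, 1.85], [-2.86, 2.86]. Speed limits (rad/s): [2.39, 2.39, 3.01, 3.01, 3.14, 3.14, 3.14].

## Interface

Orientations are given as a unit quaternion [x, y, z, w].
In Python, from plant import bot, eyes, order, models gives the robot as it stands.
- The arm moves only by the shell command python3 -m inch 'ROWS'. ROWS is JSON, one flat list of numbers, 7 for each row, row after row: the turn, a rotation vector about the tool's x, y, z in degrees, then the shift along the tool's x, y, z in mm, then the finger opening in mm, from 0 to 87.8. In form: [rx, ry, rz, dx, dy, dz, claw, rx, ry, rz, dx, dy, dz, claw, ...]. A call has 1 to 5 rows; each row shifts and turns the commanded pose from where the row before left it, along the tool's axes as they then stand; what a row does not reach is not made up. A row lasts 1/12 s, in which the tool goes at most 41.7 mm and 7.16 degrees, less where a joint would pass 70% of its speed; a pose out of reach is approached as far as the arm can. A call with a gripper value outside its range is refused whole. The fingers move at their own pace and stop on an object; the grip force is fixed at half the most. Time passes only in rows, so rows that do not move let the fingers close. It gives the time, the measured TCP pose, the force, the opening and the grip force at its end, in the units of the state.
- bot.get_state(): the state, without advancing time (a new reading comes with each control period).
- eyes.read_camera(name): name is "scene" or "side" or "wrist"; returns a dict with "image" (400x640x3 uint8, red, green, blue), "z_map" (400x640 float32, m along the optical axis (not along the pixel's ray), 0 where there is no reading), "fx", "fy", "cx", "cy" (pixels), "cam_to_world" (4x4, takes a point from camera to world coordinates). Camera axes: x right, y down, z forward; pixel columns grow to the right and rows downward; lengths in m; the calibration is good to about 2 mm. A picture is of the moment at which its call begins.
- order.sign_off(): hands the job in; it is judged then, once.
Trained networks look in the newest picture that a camera, given by its name, has taken for a name from the list of things; names that differ only in an ending like _2 or _b are one class to them, and where a whole thing is asked for, a point or a joint stands for the part that bears it (a point fixed in the world has none). Each returns a list of dicts, best first, with "p" (0 to 1); they miss things now and then, are a little off and sometimes report something else, mostly with a low value. They report only what shows in the picture. A call takes as long as a camera call.
- models.spot_in(camera, thing): "rect" ([centre column, centre row, width, height] in pixels, round what is visible of it).
- models.trace(camera, thing): "pixels" (400x640 bool, what is visible of it) and "rect" ([centre column, centre row, width, height] in pixels, round what is visible of it).
The state is a dict: "t": time; "joint_positions": joint angles; "qvel": joint speeds; "effort": joint torques, N m; "eef_pos": TCP position; "tool_rot": TCP orientation; "ft_force": force on the tool from outside, world axes, zero at the start; "wrist_torque": the same for the moment, N m; "width": finger opening in m; "finger_force": force on a finger pad.
Only numpy, scipy, OpenCV 4.12 (cv2) and the standard library are available. Lean on these libraries where they do the work, as an engineer would, in place of code of your own. Each camera call takes 0.05 s, during which the arm holds its last target. There are 200 camera calls.

## Task

Put the wooden balls and eggs away with the toy tipper. First lower every ball gently into its deep white bucket, without dropping them in, then push the stick right over sideways towards the side where the slatted crate stands and hold it there for a good second so that the balls roll into the crate, and let it spring back; then do the same with all the eggs, tipping them into the smooth-walled bin on the other side. In the end all balls lie in the crate, all eggs in the bin, the stick stands upright, and the other things on the shelf are where they were.

Things in the scene. Friction and masses are not known exactly. Their poses are not given: they have to be found in the camera images.
- ball0: Plain beech ball, 38 mm in diameter, about 28 g, standing on a small flat foot (24 mm wide, 1.5 mm below the ball). Origin: centre of the ball, 20.5 mm above what it stands on. The z axis of its frame points up through it as it stands. Two or three balls are there; an absent one has no pose.
- ball1: Plain beech ball, 38 mm in diameter, about 28 g, standing on a small flat foot (24 mm wide, 1.5 mm below the ball). Origin: centre of the ball, 20.5 mm above what it stands on. The z axis of its frame points up through it as it stands. Two or three balls are there; an absent one has no pose.
- ball2: Plain beech ball, 38 mm in diameter, about 28 g, standing on a small flat foot (24 mm wide, 1.5 mm below the ball). Origin: centre of the ball, 20.5 mm above what it stands on. The z axis of its frame points up through it as it stands. Two or three balls are there; an absent one has no pose.
- egg0: Plain beech egg of the same wood, 36 mm wide at its thickest and 53.5 mm tall, about 26 g, standing on its thick end on a small flat foot (24 mm wide). Origin: centre of the thick round part, 19.5 mm above what it stands on and 34 mm below the narrow tip. The z axis of its frame points up through it as it stands. Two or three eggs are there; an absent one has no pose.
- egg1: Plain beech egg of the same wood, 36 mm wide at its thickest and 53.5 mm tall, about 26 g, standing on its thick end on a small flat foot (24 mm wide). Origin: centre of the thick round part, 19.5 mm above what it stands on and 34 mm below the narrow tip. The z axis of its frame points up through it as it stands. Two or three eggs are there; an absent one has no pose.
- egg2: Plain beech egg of the same wood, 36 mm wide at its thickest and 53.5 mm tall, about 26 g, standing on its thick end on a small flat foot (24 mm wide). Origin: centre of the thick round part, 19.5 mm above what it stands on and 34 mm below the narrow tip. The z axis of its frame points up through it as it stands. Two or three eggs are there; an absent one has no pose.
- tipper: Fixed toy tipper on the glass shelf (shelf top at z = 0.010): grey base with a roof-shaped ridge 85 mm high and two end posts (12 mm thick, 187 mm high, 100 mm before and behind the middle) with a white bucket on a pivot 175 mm up. Origin: centre of its underside; x runs from post to post, y to its left. Crate and bin stand at its +y and -y sides.
- bucket_floor (a point): Middle of the bucket's inner floor, 145 mm above the tipper's underside when level, 30 mm below the pivot. Frame tips along: x along the pivot, z out of the mouth. Bucket 70 mm deep; floor 150 (x) by 84 mm (y), sides leaning out to a mouth 150 by 156 mm; walls 4 mm. It turns 4 times the stick's angle, mouth to the tipper's +y for a positive stick; things roll out there.
- crate: Fixed crate of plywood slats with gaps between them, open on top, 170 mm (x) by 180 mm (y) by 60 mm high, walls 6 mm. It stands close against one side of the tipper, left or right. Origin: centre of its underside, on the shelf.
- bin: Fixed grey plastic bin with closed smooth walls, open on top, same outside size as the crate (170 x 180 x 60 mm), walls 5 mm, on the other side of the tipper. Origin: centre of its underside.
- pad: Fixed black control pad, 110 mm square and 40 mm high, with one upright stick in the middle of its top. Origin: centre of its underside on the shelf; its x points away from the robot at yaw 0, its y to the left.
- stick_knob (a point): Centre of the stick's round rubber knob (26 mm in diameter), 65 mm above the stick's pivot; the pivot is 40 mm above the pad's underside, so the knob's centre stands 105 mm above it when upright. The stem is 10 mm thick. The stick also gives forward and back against a spring, which does nothing.
- stick (a joint): Sideways tilt of the stick in rad about its pivot: 0 upright, positive towards the pad's +y (left), which tips the bucket to the tipper's +y side; negative the other way. Stops at about +-0.52, where the bucket has turned 2 rad. A spring (1 N m/rad, about 8 N at the knob when right over) brings it back upright when let go.
- charger: Matte black portable charger, 68 x 140 x 16 mm, lying; bystander. Origin: centre of its underside.
- incense: White ceramic incense holder, 68 mm wide, 34 mm high; bystander. Origin: centre of its underside.
- flashlight: Aluminium flashlight, 100 mm long along its x, 30 mm thick, lying; bystander. Origin: underside, near its middle.
- earbuds: Purple earbud case, 50 x 60 x 24 mm; bystander. Origin: centre of its underside.
- coins: Chrome coin holder, upright cylinder 44 mm wide, 58 mm high; bystander. Origin: centre of its underside.

How it is judged:
By the outcome, as a careful person would: the job done as asked, in the order asked, and still so for the second after the job is handed in, with the robot touching nothing.
Of ball0, ball1, ball2 only 2 to 3 are there at a start; the rules pass over those that are not, and their reading is None.
Of egg0, egg1, egg2 only 2 to 3 are there at a start; the rules pass over those that are not, and their reading is None.
At some moment in a run one of ball0, ball1, ball2 may be knocked a few centimetres aside while the robot is not near it.
It also fails if it takes over 210 s, if anything falls off the work surface, if the arm or the gripper's body presses on something with over 40 N, if the wrist force passes 120 N, or if a joint passes its speed limit or range.

## Working session

There is one attempt and no reset: what is moved stays moved. The work goes in short steps, Python scripts to look and compute and a shell command to move; the robot and the scene stay as the last step left them, time stands still between calls to the robot, and variables do not carry over. Pictures are saved under pics/ and viewed, at most 14 in all, crops included, and the job is handed in when it is done.

```bash
ls; mkdir -p pics
cat > h.py <<'E'
import numpy as np, cv2
from plant import bot, eyes, order, models
from scipy.spatial.transform import Rotation as R
def cam(n): return eyes.read_camera(n)
def pts(c,mask):
    v,u=np.nonzero(mask&(c["z_map"]>0)); z=c["z_map"][v,u]
    p=np.stack([(u-c["cx"])/c["fx"]*z,(v-c["cy"])/c["fy"]*z,z,np.ones_like(z)])
    return (c["cam_to_world"]@p)[:3].T
def st():
    s=bot.get_state(); print("t",round(s["t"],2),"pos",np.round(s["eef_pos"],4),"R\n",np.round(R.from_quat(s["tool_rot"]).as_matrix(),3),"w",s["width"]); return s
def save(c,name): cv2.imwrite("pics/"+name,c["image"][:,:,::-1])
E
python3 - <<'E'
from h import *
s=st()
for n in ["scene","side"]:
    c=cam(n); save(c,n+"0.png"); print(n,np.round(c["cam_to_world"],3).tolist(),c["fx"])
    for th in ["ball0","egg0","tipper","crate","bin","pad","stick_knob","charger","incense","flashlight","earbuds","coins"]:
        for d in models.trace(n,th):
            if d["p"]<.3: continue
            P=pts(c,d["pixels"]); 
            if len(P): print(th,round(d["p"],2),np.round(d["rect"]).astype(int),"med",np.round(np.median(P,0),3),"lo",np.round(np.percentile(P,3,axis=0),3),"hi",np.round(np.percentile(P,97,axis=0),3))
E
```

```text
pics
t 0.0 pos [0.1611 0.6035 0.3018] R
 [[-0.966  0.258 -0.   ]
 [ 0.258  0.966 -0.002]
 [-0.    -0.002 -1.   ]] w 0.08763171375344551
scene [[0.684, 0.434, -0.586, 1.155], [0.729, -0.389, 0.563, -0.592], [0.016, -0.812, -0.583, 0.762], [0.0, 0.0, 0.0, 1.0]] 394.05093522386585
ball0 0.62 [187 266  20  18] med [ 0.398 -0.339  0.04 ] lo [ 0.385 -0.352  0.014] hi [ 0.406 -0.323  0.05 ]
ball0 0.56 [244 243  15  14] med [ 0.428 -0.188  0.041] lo [ 0.413 -0.201  0.016] hi [ 0.437 -0.17   0.051]
tipper 0.79 [371 221  92 118] med [0.669 0.054 0.176] lo [ 0.568 -0.017  0.02 ] hi [0.76  0.135 0.226]
crate 0.85 [407 233  57  50] med [0.74  0.207 0.04 ] lo [0.644 0.11  0.015] hi [0.755 0.247 0.073]
bin 0.88 [338 263  95  84] med [ 0.639 -0.044  0.027] lo [ 0.558 -0.137  0.013] hi [0.733 0.047 0.071]
pad 0.67 [338 262  97  82] med [ 0.639 -0.043  0.028] lo [ 0.558 -0.137  0.014] hi [0.733 0.047 0.071]
pad 0.61 [299 215  48  49] med [ 0.455 -0.006  0.051] lo [ 0.385 -0.058  0.017] hi [0.502 0.054 0.118]
charger 0.74 [426 197  28  24] med [0.617 0.407 0.027] lo [0.57  0.332 0.015] hi [0.642 0.466 
[... 1414 characters left out ...]
3 0.391 0.026] lo [0.57  0.336 0.011] hi [0.638 0.438 0.029]
incense 0.79 [326 138  20  15] med [ 0.477 -0.39   0.031] lo [ 0.45  -0.414  0.012] hi [ 0.506 -0.376  0.045]
flashlight 0.84 [333 379  61  20] med [0.479 0.409 0.035] lo [0.426 0.392 0.01 ] hi [0.522 0.424 0.041]
earbuds 0.78 [353 166  21  15] med [ 0.401 -0.247  0.032] lo [ 0.378 -0.287  0.011] hi [ 0.425 -0.23   0.036]
earbuds 0.67 [325 138  16  17] med [ 0.48  -0.392  0.03 ] lo [ 0.45  -0.452  0.009] hi [ 0.509 -0.376  0.045]
coins 0.6 [371 306  28  35] med [0.396 0.273 0.066] lo [0.376 0.241 0.011] hi [0.414 0.282 0.07 ]
coins 0.35 [354 167  20  12] med [ 0.399 -0.244  0.032] lo [ 0.377 -0.285  0.016] hi [ 0.422 -0.23   0.036]
```

View pics/scene0.png

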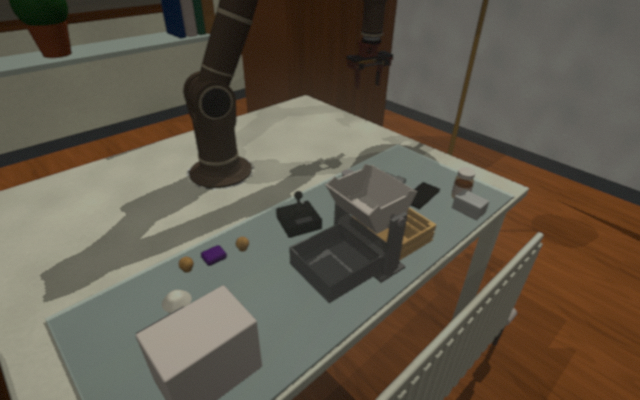

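View pics/side0.png

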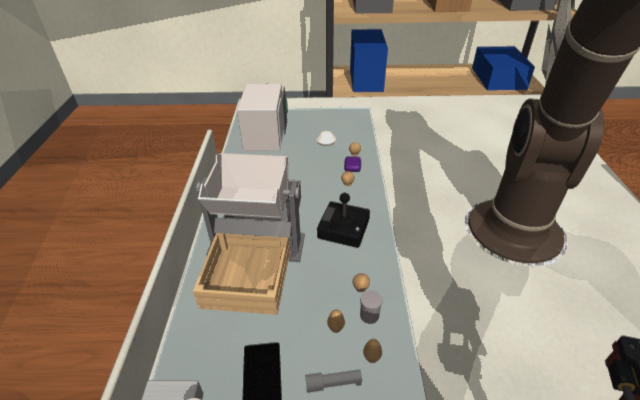

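The scene view shows the crate on the tipper's +y side (407,233), the bin at −y (338,263), and the pad at (299,215). The side view shows three balls, at (348,178), (355,148) and (361,282), and two eggs at (336,320) and (373,350); a third egg is possible. Next I fit the poses more precisely.

```bash
cat >> h.py <<'E'
from scipy.optimize import least_squares
def sph(P,r):
    f=lambda c: np.linalg.norm(P-c,axis=1)-r
    return least_squares(f,np.median(P,0)-[0,0,.01],loss="soft_l1",f_scale=.002).x
def rect(P):
    (c,s,a)=cv2.minAreaRect((P[:,:2]*1000).astype(np.float32)); return np.round(c,1),np.round(s,1),round(a,1)
E
python3 - <<'E'
from h import *
for n in ["scene","side"]:
    c=cam(n)
    for d in models.trace(n,"ball0"):
        if d["p"]>.25: P=pts(c,d["pixels"]); P=P[P[:,2]>.016]; print(n,"ball",round(d["p"],2),np.round(d["rect"]).astype(int),np.round(sph(P,.019),4),len(P))
    for d in models.trace(n,"egg0"):
        if d["p"]>.12: P=pts(c,d["pixels"]); P=P[(P[:,2]>.016)]; print(n,"egg",round(d["p"],2),np.round(d["rect"]).astype(int),"top",round(P[:,2].max(),3),np.round(sph(P[P[:,2]<.042],.018),4),"tip",np.round(P[P[:,2]>.052].mean(0),4))
    A=pts(c,c["z_map"]>0)
    m=lambda lo,hi,z0,z1:A[(A[:,0]>lo[0])&(A[:,0]<hi[0])&(A[:,1]>lo[1])&(A[:,1]<hi[1])&(A[:,2]>z0)&(A[:,2]<z1)]
    q=m((.36,-.09),(.53,.1),.045,.055); print("pad top",rect(q))
    k=m((.36,-.09),(.53,.1),.100,.14); print("knob",np.round(sph(k,.013),4))
    q=m((.5,-.05),(.8,.16),.217,.24); print("bucket rim",rect(q),q[:,2].max())
    q=m((.5,-.05),(.8,.16),.15,.16); print("bucket floor",rect(q),q.mean(0))
    # tall/unknown things
    e=m((.2,-.8),(.95,.75),.045,.9); e=e[e[:,2]<.3]
    H,_,_=np.histogram2d(e[:,0],e[:,1],bins=[np.arange(.2,1,.05),np.arange(-.8,.8,.05)]); 
    if n=="side": print((H>3).astype(int))
E
```

```text
scene ball 0.51 [190 267  17  20] [ 0.3873 -0.3351  0.0318] 178
scene ball 0.49 [242 243  14  12] [ 0.4178 -0.1826  0.0316] 152
scene egg 0.39 [177 303  31  24] top 0.152 [ 0.486  -0.411   0.0295] tip [ 0.6143 -0.457   0.1511]
pad top (array([438.3,   4.2]), array([109.4, 111.7]), 71.7)
knob [0.4377 0.0055 0.1158]
bucket rim (array([652.6,  58.4]), array([164.8, 160.9]), 84.4) 0.239940642945774
bucket floor (array([667.4,  57.7]), array([ 96.7, 185.2]), 84.9) [0.64248372 0.06606959 0.15608874]
side ball 0.55 [363 282  18  19] [0.4078 0.1896 0.0309] 234
side ball 0.54 [346 179  12  12] [ 0.418  -0.183   0.0306] 113
side ball 0.44 [356 148  11  12] [ 0.387  -0.3353  0.0305] 92
side egg 0.75 [374 351  16  24] top 0.065 [0.3987 0.3527 0.0319] tip [0.3999 0.3573 0.0589]
side egg 0.69 [335 321  23  25] top 0.065 [0.4657 0.2887 0.0314] tip [0.4655 0.2926 0.0587]
pad top (array([437.3,   7.1]), array([111. , 108.2]), 71.7)
knob [0.4376 0.0054 0.1148]
bucket rim (array([652.9,  59.4]), array([166.8, 158.5]), 84.7) 0.23930617942441046
bucket floor (array([652.2,  60. ]), array([ 97.2, 211.3]),
[... 317 characters left out ...]
 0 0 0 0 0 1 0 0 1 1 1 0 1 1 1 1 1 0 0 0 0 0 0 0]
 [0 0 0 0 0 0 0 1 1 0 0 0 0 0 1 1 1 1 0 0 0 1 1 0 0 0 0 0 0 0 0]
 [0 0 0 0 0 0 0 0 0 0 0 0 0 0 0 0 1 1 0 0 0 0 0 0 0 0 0 0 0 0 0]
 [0 0 0 0 0 0 0 0 0 0 0 0 0 1 0 1 1 1 1 1 1 1 0 0 0 0 0 0 0 0 0]
 [0 0 0 0 0 1 1 1 1 1 0 0 0 0 0 1 1 1 1 0 1 1 0 0 0 0 0 0 0 0 0]
 [0 0 0 0 0 1 1 1 1 1 0 0 0 0 0 1 1 1 1 0 1 1 0 0 0 1 0 0 0 0 0]
 [0 0 0 0 0 1 1 1 1 1 0 0 0 0 0 1 1 1 1 1 1 0 0 0 1 1 0 0 0 0 0]
 [0 0 0 0 0 0 0 0 0 0 0 0 0 0 0 0 1 1 0 1 1 0 0 0 1 1 0 0 0 0 0]
 [0 0 0 0 0 0 0 0 0 0 0 0 0 0 0 0 0 0 0 0 0 0 0 0 0 0 0 0 0 0 0]
 [0 0 0 0 0 0 0 0 0 0 0 0 0 0 0 0 0 0 0 0 0 0 0 0 0 0 0 0 0 0 0]
 [0 0 0 0 0 0 0 0 0 0 0 0 0 0 0 0 0 0 0 0 0 0 0 0 0 0 0 0 0 0 0]]
```

Run:
```python
from h import *
c=cam("scene"); a=cv2.resize(c["image"][130:240,380:520],None,fx=2.8,fy=2.8)
w=cam("wrist"); b=cv2.resize(w["image"],(392,308)); cv2.imwrite("pics/a.png",np.hstack([a[:308],b])[:,:,::-1])
print([ (round(d["p"],2),d["rect"]) for d in models.spot_in("wrist","egg0")])
A=pts(c,(c["z_map"]>0)); u=c["z_map"][170:192:4,452:474:4]; print(np.round(u,3))
m=np.zeros((400,640),bool); m[172:188,455:470]=1; print(np.round(np.median(pts(c,m),0),3))
```

```text
[(0.73, [196.4, 376.4, 20.6, 40.1])]
[[1.466 1.462 1.273 1.272 1.273 1.27 ]
 [1.446 1.441 1.261 1.249 1.255 1.249]
 [1.419 1.286 1.27  1.255 1.253 1.248]
 [1.398 1.281 1.271 1.261 1.258 1.267]
 [1.377 1.287 1.273 1.266 1.266 1.272]
 [1.313 1.294 1.281 1.267 1.274 1.357]]
[0.693 0.477 0.086]
```

View pics/a.png

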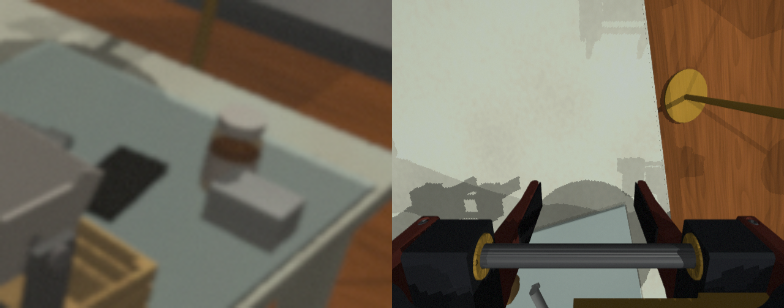

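The brown and white thing at (462,180) is a jar standing behind a white box, so it isn't an egg. I'll start with the ball near the coin holder.

```bash
python3 -m inch '[0,0,6.82,0,0,-4,80,0,0,6.82,0,0,-4,80,0,0,6.82,0,0,-4,80,0,0,6.82,0,0,-4,80,0,0,6.82,0,0,-4,80]' && python3 -m inch '[0,0,6.82,0,0,-4,80,0,0,6.82,0,0,-4,80,0,0,6.82,0,0,-4,80,0,0,6.82,0,0,-4,80,0,0,6.82,0,0,-4,80]' && python3 -m inch '[0,0,6.82,0,0,0,80,0,0,0,-34.5,20.6,0,80,0,0,0,-34.5,20.6,0,80,0,0,0,-34.5,20.6,0,80,0,0,0,-34.5,20.6,0,80]' >/dev/null && python3 -m inch '[0,0,0,-34.5,20.6,0,80,0,0,0,-34.5,20.6,0,80,0,0,0,-34.5,20.6,0,80,0,0,0,-34.5,20.6,0,80,0,0,0,-34.5,20.6,0,80]' >/dev/null && python3 -m inch '[0,0,0,-34.5,20.6,0,80,0,0,0,-34.5,20.6,0,80,0,0,0,-34.5,20.6,0,80,0,0,0,0,0,0,80,0,0,0,0,0,0,80]' >/dev/null; python3 -c "
from h import *
s=st(); print(s['ft_force'],s['joint_positions'])
c=cam('wrist');save(c,'w1.png'); cam('scene')
for th in ['ball0','egg0','coins']:
  for d in models.trace('wrist',th):
    P=pts(c,d['pixels']); print(th,round(d['p'],2),np.round(d['rect']),np.round(np.median(P,0),3),np.round(sph(P[P[:,2]>.016],.019),4))
"
```

```text
t: 2.17
eef_pos: [0.1612, 0.6038, 0.3228]
tool_rot: [0.418, 0.909, -0.0, -0.0]
ft_force: [-0.5, 0.7, -0.4]
width: 0.0802
finger_force: 0.0
t: 2.58
eef_pos: [0.1611, 0.6039, 0.3429]
tool_rot: [0.666, 0.746, 0.0, -0.0]
ft_force: [-0.9, 0.8, 0.4]
width: 0.0798
finger_force: 0.0
t 3.83 pos [0.4095 0.1882 0.343 ] R
 [[ 0.004  1.     0.001]
 [ 1.    -0.004  0.001]
 [ 0.001  0.001 -1.   ]] w 0.07986084546674553
[0.3411504  1.11585966 0.64760415] [-1.06118443  0.05638608  0.55610042  1.96912649 -0.03344725  1.12391714
 -0.49559047]
ball0 0.71 [318. 168.  30.  30.] [0.405 0.192 0.045] [0.4058 0.1887 0.0316]
ball0 0.52 [326. 383.  21.  18.] [ 0.414 -0.168  0.031] [ 0.4157 -0.184   0.0325]
egg0 0.87 [366.  88.  28.  30.] [0.46  0.287 0.054] [0.4655 0.2884 0.0434]
egg0 0.62 [308.  26.  33.  37.] [0.397 0.348 0.053] [0.3963 0.3543 0.0435]
egg0 0.2 [308. 114.  39.  45.] [0.394 0.261 0.069] [0.3931 0.2609 0.0563]
coins 0.75 [306. 112.  38.  41.] [0.393 0.26  0.069] [0.3928 0.2604 0.0561]
coins 0.44 [340. 281.  90.  69.] [0.433 0.027 0.051] [0.4352 0.0269 0.0483]
coins 0.3 [364.  89.  30.  32.] [0.46  0.287 0.055] [0.4654 0.2883 0.0434]
```

```bash
(python3 -m inch '[0,0,0,0,-3,35.5,70,0,0,0,0,0,35.5,70,0,0,0,0,0,35.5,70,0,0,0,0,0,35.5,70,0,0,0,0,0,35.5,70]' && python3 -m inch '[0,0,0,0,0,35.5,70,0,0,0,0,0,35.5,70,0,0,0,0,0,0,70,0,0,0,0,0,0,30,0,0,0,0,0,0,30]' && python3 -m inch '[0,0,0,0,0,0,30,0,0,0,0,0,0,30,0,0,0,0,0,0,30,0,0,0,0,0,-30,30,0,0,0,0,0,-40,30]' && python3 -m inch '[0,0,-7.04,0,0,-15,30,0,0,-7.04,0,0,-15,30,0,0,-7.04,0,0,-15,30,0,0,-7.04,0,0,-15,30,0,0,-7.04,0,0,-15,30]' && python3 -m inch '[0,0,-7.04,0,0,-15,30,0,0,-7.04,0,0,-15,30,0,0,-7.04,0,0,-15,30,0,0,-7.04,0,0,-15,30,0,0,-7.04,0,0,-15,30]' && python3 -m inch '[0,0,-7.04,0,0,-15,30,0,0,-7.04,0,0,-15,30,0,0,0,-37.9,-13.2,0,30,0,0,0,-37.9,-13.2,0,30,0,0,0,-37.9,-13.2,0,30]' && python3 -m inch '[0,0,0,-37.9,-13.2,0,30,0,0,0,-37.9,-13.2,0,30,0,0,0,-37.9,-13.2,0,30,0,0,0,-37.9,-13.2,0,30,0,0,0,-37.9,-13.2,0,30]' && python3 -m inch '[0,0,0,0,0,0,30,0,0,0,0,0,0,30]') | grep -E "^t:|eef|width|finger|ft"; python3 -c "
from h import *
s=st(); print(s['joint_positions'])"
```

```text
t: 4.5
eef_pos: [0.4051, 0.1911, 0.1637]
ft_force: [0.2, 0.4, -0.3]
width: 0.0698
finger_force: 0.0
t: 4.92
eef_pos: [0.4052, 0.1908, 0.0936]
ft_force: [0.0, -0.0, -0.0]
width: 0.0599
finger_force: 0.0
t: 5.33
eef_pos: [0.4041, 0.1892, 0.163]
ft_force: [0.5, 0.3, -0.2]
width: 0.0367
finger_force: 30.0
t: 5.75
eef_pos: [0.4054, 0.19, 0.2403]
ft_force: [0.1, 0.3, -1.0]
width: 0.0365
finger_force: 30.0
t: 6.17
eef_pos: [0.4053, 0.1899, 0.3152]
ft_force: [0.1, -0.5, -0.4]
width: 0.0367
finger_force: 30.0
t: 6.58
eef_pos: [0.516, 0.1395, 0.3452]
ft_force: [0.6, 1.1, -0.7]
width: 0.0368
finger_force: 30.0
t: 7.0
eef_pos: [0.6987, 0.0554, 0.344]
ft_force: [0.6, 0.6, -0.7]
width: 0.0367
finger_force: 30.0
t: 7.17
eef_pos: [0.6983, 0.0541, 0.3424]
ft_force: [-0.6, 0.3, -0.0]
width: 0.037
finger_force: 30.0
t 7.17 pos [0.6983 0.0541 0.3424] R
 [[-0.995  0.098 -0.002]
 [ 0.098  0.995 -0.002]
 [ 0.002 -0.002 -1.   ]] w 0.03700780820242909
[-0.45026165  0.54875813  0.49151252  1.35932756 -0.2564808   1.29874655
  1.52143451]
```

```bash
(python3 -m inch '[0,0,0,0,0,30,30,0,0,0,0,0,30,30,0,0,0,0,0,20,30,0,0,0,0,0,10,30,0,0,0,0,0,5,30]' && python3 -m inch '[0,0,0,0,0,5,30,0,0,0,0,0,2,30,0,0,0,0,0,0,30,0,0,0,0,0,0,30]' && python3 -m inch '[0,0,0,0,0,1,30,0,0,0,0,0,0,30,0,0,0,0,0,0,30]')| grep -E "^t:|eef|width|finger|ft"
```

```text
t: 7.58
eef_pos: [0.6961, 0.0571, 0.2481]
ft_force: [0.8, 0.0, 0.6]
width: 0.0371
finger_force: 30.0
t: 7.92
eef_pos: [0.698, 0.0569, 0.2452]
ft_force: [-2.0, 1.7, 6.2]
width: 0.0367
finger_force: 30.0
t: 8.17
eef_pos: [0.6981, 0.0571, 0.2451]
ft_force: [-3.3, 2.0, 10.0]
width: 0.0368
finger_force: 30.0
```

Run:
```python
from h import *
c=cam("side"); save(c,"s2.png"); cv2.imwrite("pics/s2c.png",cv2.resize(c["image"][110:290,180:340],None,fx=3.4,fy=3.4)[:,:,::-1])
for n in ["side"]:
    A=pts(c,c["z_map"]>0)
    for x in np.arange(.54,.78,.02):
        q=A[(abs(A[:,0]-x)<.01)&(A[:,1]>-.04)&(A[:,1]<.16)]
        q=q[(q[:,2]<.25)]; print(round(x,2), [ (round(y,2),round(q[abs(q[:,1]-y)<.01][:,2].max(),3)) for y in np.arange(-.03,.16,.02) if (abs(q[:,1]-y)<.01).any()])
```

```text
0.54 [(np.float64(-0.03), np.float64(0.013)), (np.float64(-0.01), np.float64(0.015)), (np.float64(0.01), np.float64(0.013)), (np.float64(0.03), np.float64(0.021)), (np.float64(0.05), np.float64(0.197)), (np.float64(0.07), np.float64(0.197)), (np.float64(0.09), np.float64(0.198)), (np.float64(0.11), np.float64(0.02)), (np.float64(0.13), np.float64(0.014)), (np.float64(0.15), np.float64(0.013))]
0.56 [(np.float64(-0.03), np.float64(0.011)), (np.float64(-0.01), np.float64(0.225)), (np.float64(0.01), np.float64(0.232)), (np.float64(0.03), np.float64(0.07)), (np.float64(0.05), np.float64(0.198)), (np.float64(0.07), np.float64(0.2)), (np.float64(0.09), np.float64(0.2)), (np.float64(0.11), np.float64(0.021)), (np.float64(0.13), np.float64(0.013)), (np.float64(0.15), np.float64(0.014))]
0.58 [(np.float64(-0.03), np.float64(0.018)), (np.float64(-0.01), np.float64(0.228)), (np.float64(0.01), np.float64(0.236)), (np.float64(0.03), np.float64(0.23)), (np.float64(0.05), np.float64(0.226)), (np.float64(0.07), np.float64(0.227)), (np.float64(0.09), np.float64(0.227)), (np.float64(0.11), np.float64(
[... 2599 characters left out ...]
t64(0.03), np.float64(0.245)), (np.float64(0.05), np.float64(0.176)), (np.float64(0.07), np.float64(0.197)), (np.float64(0.09), np.float64(0.2)), (np.float64(0.11), np.float64(0.197)), (np.float64(0.13), np.float64(0.25)), (np.float64(0.15), np.float64(0.019))]
0.74 [(np.float64(0.01), np.float64(0.071)), (np.float64(0.03), np.float64(0.094)), (np.float64(0.05), np.float64(0.112)), (np.float64(0.07), np.float64(0.19)), (np.float64(0.09), np.float64(0.215)), (np.float64(0.11), np.float64(0.231)), (np.float64(0.13), np.float64(0.25)), (np.float64(0.15), np.float64(0.072))]
0.76 [(np.float64(0.05), np.float64(0.017)), (np.float64(0.07), np.float64(0.196)), (np.float64(0.09), np.float64(0.019))]
```

View pics/s2c.png

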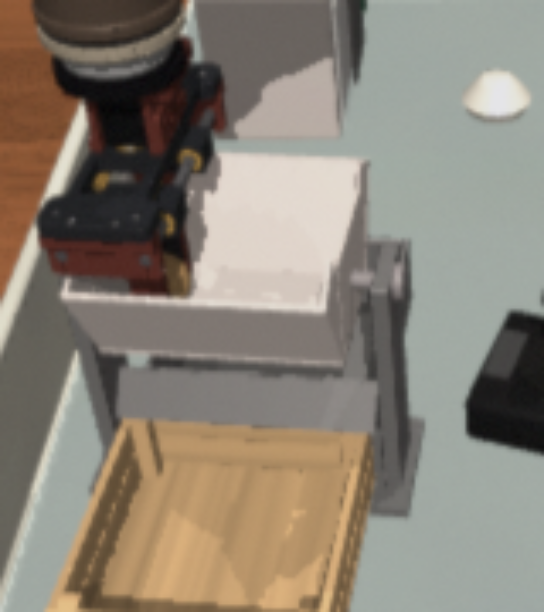

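The close-up shows the gripper's body resting on the bucket's raised end wall at about z 0.24, with the ball still held above the floor. I'll lift, shift inwards, tilt 7° and lower again.

```bash
(python3 -m inch '[0,0,0,0,0,-20,30,0,0,0,11.7,-1,0,30,0,-7,0,0,0,0,30,0,0,0,0,0,0,30,0,0,0,0,0,0,30]')| grep -E "^t:|eef|rot|width|finger|ft"; python3 -c "
from h import *
s=st()"
```

```text
t: 8.63
eef_pos: [0.6848, 0.0567, 0.2629]
tool_rot: [0.047, 0.997, -0.002, 0.06]
ft_force: [0.4, 1.0, 0.1]
width: 0.0368
finger_force: 30.0
t 8.63 pos [0.6848 0.0567 0.2629] R
 [[-0.988  0.095  0.12 ]
 [ 0.094  0.995 -0.01 ]
 [-0.121  0.002 -0.993]] w 0.03684285323413157
```

```bash
(python3 -m inch '[0,0,0,1.2,0,10,30,0,0,0,0.7,0,6,30,0,0,0,0.4,0,3,30,0,0,0,0,0,0,30,0,0,0,0,0,0,30]' && python3 -m inch '[0,0,0,0.2,0,2,30,0,0,0,0.2,0,1.5,30,0,0,0,0,0,0,30,0,0,0,0,0,0,30]')| grep -E "^t:|eef|width|finger|ft"
```

```text
t: 9.05
eef_pos: [0.6873, 0.0565, 0.2427]
ft_force: [1.0, 0.4, 7.9]
width: 0.0365
finger_force: 30.0
t: 9.38
eef_pos: [0.6883, 0.057, 0.241]
ft_force: [-0.7, 2.6, 15.4]
width: 0.0368
finger_force: 30.0
```

Run:
```python
from h import *
w=cam("wrist"); cam("side"); c=cam("scene")
out=[]
for n,im in (("wrist",w),("scene",c)):
    for d in models.trace(n,"ball0"):
        P=pts(im,d["pixels"]); print(n,round(d["p"],2),np.round(d["rect"]),np.round(np.median(P,0),3),np.round(sph(P,.019),4))
cv2.imwrite("pics/b.png",np.hstack([cv2.resize(w["image"],(448,280)),cv2.resize(c["image"][150:270,310:450],(327,280))])[:,:,::-1])
```

```text
wrist 0.71 [320. 265.  68.  75.] [0.688 0.056 0.189] [0.6972 0.0555 0.1764]
scene 0.76 [189. 267.  13.  17.] [ 0.399 -0.339  0.041] [ 0.3878 -0.3351  0.0314]
scene 0.52 [242. 245.  11.  13.] [ 0.429 -0.189  0.041] [ 0.418  -0.1829  0.0318]
```

View pics/b.png

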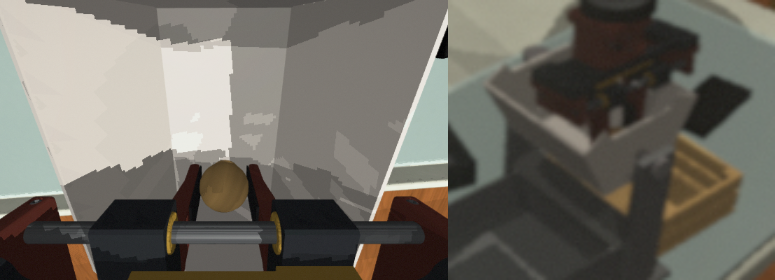

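Wrist view: the ball at (224,186) stands between the fingers on the bucket floor. Its fitted centre is z 0.1764 against the expected 0.1755, so I can release it.

```bash
(python3 -m inch '[0,0,0,0,0,-1.5,38,0,0,0,0,0,0,42,0,0,0,0,0,0,46,0,0,0,0,0,0,48,0,0,0,0,0,0,48]' && python3 -m inch '[0,0,0,-1.2,0,-10,48,0,0,0,-2.4,0,-20,48,0,0,0,-3.7,0,-30,48,0,0,0,-3.7,0,-30,60,0,7,0,0,0,-10,70]' && python3 -m inch '[0,0,0,27.3,-29.4,0,70,0,0,0,27.3,-29.4,0,70,0,0,0,27.3,-29.4,0,70,0,0,0,27.3,-29.4,0,70,0,0,0,27.3,-29.4,0,70]' && python3 -m inch '[0,0,0,27.3,-29.4,0,70,0,0,0,27.3,-29.4,0,70,0,0,0,27.3,-29.4,0,70,0,0,0,27.3,-29.4,0,70,0,0,7.04,0,0,12,70]' && python3 -m inch '[0,0,7.04,0,0,12,70,0,0,7.04,0,0,12,70,0,0,7.04,0,0,12,70,0,0,7.04,0,0,12,70,0,0,7.04,0,0,12,70]' && python3 -m inch '[0,0,7.04,0,0,12,70,0,0,7.04,0,0,12,70,0,0,7.04,0,0,12,70,0,0,7.04,0,0,12,70,0,0,7.04,0,0,12,70]' && python3 -m inch '[0,0,7.04,0,0,12,70,0,0,0,0,0,0,70,0,0,0,0,0,0,70]')| grep -E "^t:|eef|width|ft"; python3 -c "
from h import *
s=st(); w=cam('wrist')
for d in models.trace('wrist','ball0'):
  P=pts(w,d['pixels']); print(round(d['p'],2),np.round(d['rect']),np.round(np.median(P,0),3),np.round(sph(P[P[:,2]>.016],.019),4))
"
```

```text
t: 10.05
eef_pos: [0.6853, 0.0559, 0.239]
ft_force: [-0.1, -0.2, 0.2]
width: 0.0479
t: 10.47
eef_pos: [0.684, 0.056, 0.3473]
ft_force: [2.2, -0.9, 0.4]
width: 0.0583
t: 10.88
eef_pos: [0.5328, -0.0784, 0.3409]
ft_force: [0.5, -1.2, 0.3]
width: 0.0698
t: 11.3
eef_pos: [0.4096, -0.1897, 0.331]
ft_force: [1.1, -0.8, -1.1]
width: 0.07
t: 11.72
eef_pos: [0.4144, -0.1839, 0.2688]
ft_force: [0.4, 0.0, -0.4]
width: 0.0701
t: 12.13
eef_pos: [0.4146, -0.1839, 0.2087]
ft_force: [-0.4, -0.8, 0.1]
width: 0.0702
t: 12.38
eef_pos: [0.4143, -0.1838, 0.1968]
ft_force: [0.1, 0.0, -0.4]
width: 0.0698
t 12.38 pos [ 0.4143 -0.1838  0.1968] R
 [[-0.004  1.    -0.001]
 [ 1.     0.004 -0.   ]
 [-0.    -0.001 -1.   ]] w 0.06982485205991552
0.83 [324. 205.  48.  47.] [ 0.416 -0.179  0.046] [ 0.4163 -0.1839  0.0316]
0.75 [291. 361.  40.  30.] [ 0.387 -0.331  0.047] [ 0.3857 -0.3362  0.0317]
```

```bash
(python3 -m inch '[0,0,0,0,2,34,70,0,0,0,0,0,34,70,0,0,0,0,0,34,70,0,0,0,0,0,0,70,0,0,0,0,0,0,30]' && python3 -m inch '[0,0,0,0,0,0,30,0,0,0,0,0,0,30,0,0,0,0,0,0,30,0,0,0,0,0,-30,30,0,0,0,0,0,-40,30]' && python3 -m inch '[0,0,-7.04,0,0,-15,30,0,0,-7.04,0,0,-15,30,0,0,-7.04,0,0,-15,30,0,0,-7.04,0,0,-15,30,0,0,-7.04,0,0,-15,30]' && python3 -m inch '[0,0,-7.04,0,0,-15,30,0,0,-7.04,0,0,-15,30,0,0,-7.04,0,0,-15,30,0,0,-7.04,0,0,-15,30,0,0,-7.04,0,0,-15,30]' && python3 -m inch '[0,0,-7.04,0,0,-15,30,0,0,-7.04,0,0,-15,30,0,0,0,-23.6,29.4,0,30,0,0,0,-23.6,29.4,0,30,0,0,0,-23.6,29.4,0,30]' && python3 -m inch '[0,0,0,-23.6,29.4,0,30,0,0,0,-23.6,29.4,0,30,0,0,0,-23.6,29.4,0,30,0,0,0,-23.6,29.4,0,30,0,0,0,-23.6,29.4,0,30]' && python3 -m inch '[0,0,0,-23.6,29.4,0,30,0,0,0,0,0,0,30,0,0,0,0,0,0,30]') | grep -E "^t:|eef|width|ft"; python3 -c "
from h import *
s=st(); print(s['joint_positions'])"
```

```text
t: 12.9
eef_pos: [0.4164, -0.184, 0.0941]
ft_force: [-0.5, -0.6, 0.2]
width: 0.0663
t: 13.32
eef_pos: [0.415, -0.1832, 0.164]
ft_force: [0.5, 0.2, 0.7]
width: 0.0334
t: 13.73
eef_pos: [0.4163, -0.1836, 0.2411]
ft_force: [0.4, 0.8, -1.3]
width: 0.03
t: 14.15
eef_pos: [0.4161, -0.1837, 0.316]
ft_force: [-0.4, 1.1, 0.3]
width: 0.0296
t: 14.57
eef_pos: [0.4959, -0.102, 0.3461]
ft_force: [0.5, -0.1, 0.4]
width: 0.0303
t: 14.98
eef_pos: [0.6276, 0.034, 0.3454]
ft_force: [0.5, -0.3, -0.2]
width: 0.03
t: 15.23
eef_pos: [0.6534, 0.0617, 0.3439]
ft_force: [-0.1, -0.7, 0.0]
width: 0.0301
t 15.23 pos [0.6534 0.0617 0.3439] R
 [[-0.996  0.091 -0.001]
 [ 0.091  0.996 -0.001]
 [ 0.001 -0.001 -1.   ]] w 0.030148426626054492
[-0.47889282  0.45891509  0.45950193  1.48222046 -0.207939    1.24997648
  1.48449374]
```

The grip came up empty (width 30 mm). I'll find out where that ball is now.

Run:
```python
from h import *
for n in ("scene","side"):
    c=cam(n); save(c,n+"3.png")
    for d in models.trace(n,"ball0"):
        P=pts(c,d["pixels"]); print(n,round(d["p"],2),np.round(d["rect"]),np.round(np.median(P,0),3),np.round(sph(P[P[:,2]>.016],.019),4))
```

```text
scene 0.75 [241. 246.  12.  15.] [ 0.427 -0.188  0.039] [ 0.4178 -0.1823  0.0315]
scene 0.61 [190. 268.  14.  16.] [ 0.398 -0.339  0.041] [ 0.3871 -0.335   0.0317]
side 0.54 [344. 177.  14.  16.] [ 0.418 -0.171  0.039] [ 0.418  -0.1827  0.0304]
side 0.5 [228. 193.  18.  15.] [0.696 0.066 0.187] [0.6987 0.056  0.1757]
side 0.42 [355. 149.  14.  17.] [ 0.389 -0.325  0.033] [ 0.3879 -0.3346  0.0304]
```

View pics/side3.png

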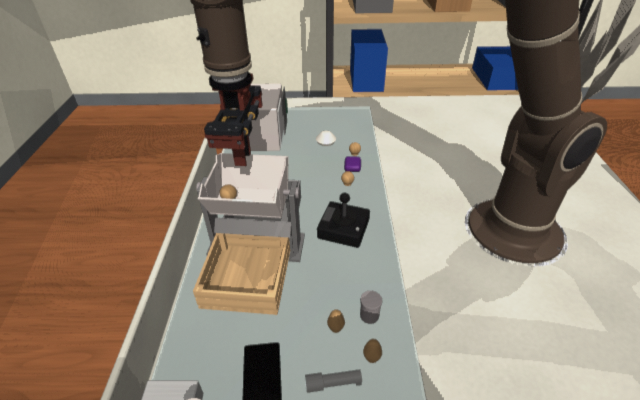

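Side view: the ball is untouched at (344,177), so I lifted before the fingers had closed. The first ball stands in the bucket at (228,193). I'll go back and allow more closing time.

```bash
(python3 -m inch '[0,0,0,23.5,-29.6,0,60,0,0,0,23.5,-29.6,0,60,0,0,0,23.5,-29.6,0,60,0,0,0,23.5,-29.6,0,60,0,0,0,23.5,-29.6,0,60]' && python3 -m inch '[0,0,0,23.5,-29.6,0,60,0,0,0,23.5,-29.6,0,60,0,0,0,23.5,-29.6,0,60,0,0,0,23.5,-29.6,0,60,0,0,7.04,0,0,12,60]' && python3 -m inch '[0,0,7.04,0,0,12,60,0,0,7.04,0,0,12,60,0,0,7.04,0,0,12,60,0,0,7.04,0,0,12,60,0,0,7.04,0,0,12,60]' && python3 -m inch '[0,0,7.04,0,0,12,60,0,0,7.04,0,0,12,60,0,0,7.04,0,0,12,60,0,0,7.04,0,0,12,60,0,0,7.04,0,0,12,60]' && python3 -m inch '[0,0,7.04,0,0,12,60,0,0,0,0,0,0,60,0,0,0,0,0,0,60]')| grep -E "^t:|eef|width|ft"|tail -4; python3 -c "
from h import *
s=st(); w=cam('wrist')
for d in models.trace('wrist','ball0'):
  P=pts(w,d['pixels']); print(round(d['p'],2),np.round(d['rect']),np.round(np.median(P,0),3),np.round(sph(P[P[:,2]>.016],.019),4))
"
```

```text
t: 17.35
eef_pos: [0.4163, -0.186, 0.2008]
ft_force: [0.1, 0.0, -0.1]
width: 0.0599
t 17.35 pos [ 0.4163 -0.186   0.2008] R
 [[-0.003  1.    -0.   ]
 [ 1.     0.003  0.   ]
 [ 0.    -0.    -1.   ]] w 0.05993332490399139
0.96 [289. 357.  35.  19.] [ 0.387 -0.334  0.048] [ 0.3858 -0.336   0.0317]
0.75 [323. 203.  50.  45.] [ 0.416 -0.179  0.046] [ 0.4163 -0.1839  0.0316]
```

Shift x by +2, go down 106 mm and close with plenty of time. This ball goes in the middle of the bucket.

```bash
(python3 -m inch '[0,0,0,2,0,35,60,0,0,0,0,0,35,60,0,0,0,0,0,36,60,0,0,0,0,0,0,60,0,0,0,0,0,0,30]' && python3 -m inch '[0,0,0,0,0,0,30,0,0,0,0,0,0,30,0,0,0,0,0,0,30,0,0,0,0,0,0,30,0,0,0,0,0,0,30]' && python3 -m inch '[0,0,0,0,0,-30,30,0,0,0,0,0,-40,30]' && python3 -m inch '[0,0,-7.04,0,0,-15,30,0,0,-7.04,0,0,-15,30,0,0,-7.04,0,0,-15,30,0,0,-7.04,0,0,-15,30,0,0,-7.04,0,0,-15,30]') | grep -E "^t:|eef|width|ft"
```

```text
t: 17.87
eef_pos: [0.4171, -0.184, 0.0941]
ft_force: [-0.3, 0.6, 0.8]
width: 0.056
t: 18.28
eef_pos: [0.4176, -0.1837, 0.0954]
ft_force: [-0.4, 0.5, 8.0]
width: 0.0368
t: 18.45
eef_pos: [0.4155, -0.183, 0.1637]
ft_force: [0.5, 0.3, 0.4]
width: 0.0367
t: 18.87
eef_pos: [0.4169, -0.1834, 0.2407]
ft_force: [-0.5, 0.2, -0.6]
width: 0.0363
```

```bash
(python3 -m inch '[0,0,-7.04,0,0,-15,30,0,0,-7.04,0,0,-15,30,0,0,-7.04,0,0,-15,30,0,0,-7.04,0,0,-15,30,0,0,-7.04,0,0,-15,30]' && python3 -m inch '[0,0,-7.04,0,0,-15,30,0,0,-7.04,0,0,-15,30,0,0,0,-23.6,29.4,0,30,0,0,0,-23.6,29.4,0,30,0,0,0,-23.6,29.4,0,30]' && python3 -m inch '[0,0,0,-23.6,29.4,0,30,0,0,0,-23.6,29.4,0,30,0,0,0,-23.6,29.4,0,30,0,0,0,-23.6,29.4,0,30,0,0,0,-23.6,29.4,0,30]' && python3 -m inch '[0,0,0,-23.6,29.4,0,30,0,0,0,0,0,0,30,0,0,0,0,0,0,30]' && python3 -m inch '[0,0,0,0,-1.5,30,30,0,0,0,0,0,30,30,0,0,0,0,0,20,30,0,0,0,0,0,15,30,0,0,0,0,0,4,30]' && python3 -m inch '[0,0,0,0,0,2,30,0,0,0,0,0,1,30,0,0,0,0,0,0,30,0,0,0,0,0,0,30]') | grep -E "^t:|eef|width|ft"
```

```text
t: 19.28
eef_pos: [0.4168, -0.1835, 0.3156]
ft_force: [-1.0, -0.7, -0.6]
width: 0.0367
t: 19.7
eef_pos: [0.4966, -0.1018, 0.3456]
ft_force: [0.4, -0.2, -0.8]
width: 0.0367
t: 20.12
eef_pos: [0.6283, 0.0342, 0.3448]
ft_force: [-0.1, -1.1, 0.9]
width: 0.0368
t: 20.37
eef_pos: [0.6542, 0.0619, 0.3433]
ft_force: [-0.8, -0.3, 0.4]
width: 0.0369
t: 20.78
eef_pos: [0.6517, 0.0564, 0.2434]
ft_force: [-0.1, 0.2, 0.2]
width: 0.0366
t: 21.12
eef_pos: [0.6541, 0.0578, 0.2439]
ft_force: [0.2, 0.3, -0.4]
width: 0.0369
```

```bash
(python3 -m inch '[0,0,0,0,0,2,30,0,0,0,0,0,0,30,0,0,0,0,0,0,30]' && python3 -m inch '[0,0,0,0,0,1,30,0,0,0,0,0,0,30,0,0,0,0,0,0,30]' && python3 -m inch '[0,0,0,0,0,1,30,0,0,0,0,0,0,30,0,0,0,0,0,0,30]')| grep -E "^t:|eef|width|ft"
```

```text
t: 21.37
eef_pos: [0.6537, 0.0581, 0.2408]
ft_force: [0.5, 0.6, 0.1]
width: 0.0368
t: 21.62
eef_pos: [0.6538, 0.058, 0.2404]
ft_force: [-1.7, -0.7, 4.9]
width: 0.037
t: 21.87
eef_pos: [0.6539, 0.0579, 0.2404]
ft_force: [-4.9, -0.6, 11.1]
width: 0.0367
```

```bash
(python3 -m inch '[0,0,0,0,0,-1,38,0,0,0,0,0,0,42,0,0,0,0,0,0,46,0,0,0,0,0,0,48,0,0,0,0,0,0,48]' && python3 -m inch '[0,0,0,0,0,-10,48,0,0,0,0,0,-22,48,0,0,0,0,0,-35,48,0,0,0,0,0,-35,55,0,0,0,19,-34.7,0,60]' && python3 -m inch '[0,0,0,19,-34.7,0,60,0,0,0,19,-34.7,0,60,0,0,0,19,-34.7,0,60,0,0,0,19,-34.7,0,60,0,0,0,19,-34.7,0,60]' && python3 -m inch '[0,0,0,19,-34.7,0,60,0,0,0,19,-34.7,0,60,0,0,0,19,-34.7,0,60,0,0,0,19,-34.7,0,60,0,0,0,19,-34.7,0,60]' && python3 -m inch '[0,0,0,19,-34.7,0,60,0,0,7.04,0,0,12,60,0,0,7.04,0,0,12,60,0,0,7.04,0,0,12,60,0,0,7.04,0,0,12,60]' && python3 -m inch '[0,0,7.04,0,0,12,60,0,0,7.04,0,0,12,60,0,0,7.04,0,0,12,60,0,0,7.04,0,0,12,60,0,0,7.04,0,0,12,60]' && python3 -m inch '[0,0,7.04,0,0,12,60,0,0,7.04,0,0,12,60,0,0,7.04,0,0,12,60,0,0,0,0,0,0,60,0,0,0,0,0,0,60]')| grep -E "^t:|eef|width|ft"; python3 -c "
from h import *
s=st(); w=cam('wrist')
for d in models.trace('wrist','ball0'):
  P=pts(w,d['pixels']); print(round(d['p'],2),np.round(d['rect']),np.round(np.median(P,0),3),np.round(sph(P[P[:,2]>.016],.019),4))
"
```

```text
t: 22.28
eef_pos: [0.6536, 0.058, 0.2392]
ft_force: [0.4, 0.2, -0.6]
width: 0.0479
t: 22.7
eef_pos: [0.6361, 0.0322, 0.3486]
ft_force: [0.9, 0.8, 0.7]
width: 0.0574
t: 23.12
eef_pos: [0.519, -0.1398, 0.3424]
ft_force: [1.2, -1.0, -0.3]
width: 0.0599
t: 23.53
eef_pos: [0.4077, -0.3035, 0.3425]
ft_force: [0.2, -1.2, 0.9]
width: 0.0597
t: 23.95
eef_pos: [0.3867, -0.3352, 0.2938]
ft_force: [-0.3, 0.5, 0.1]
width: 0.0599
t: 24.37
eef_pos: [0.3871, -0.3349, 0.2337]
ft_force: [-0.2, -0.8, 0.2]
width: 0.0599
t: 24.78
eef_pos: [0.387, -0.3347, 0.1977]
ft_force: [0.9, -1.1, 0.2]
width: 0.0597
t 24.78 pos [ 0.387  -0.3347  0.1977] R
 [[-0.004  1.    -0.001]
 [ 1.     0.004  0.   ]
 [ 0.    -0.001 -1.   ]] w 0.05966415927231151
0.63 [322. 206.  44.  45.] [ 0.386 -0.332  0.045] [ 0.3859 -0.3364  0.0316]
```

```bash
(python3 -m inch '[0,0,0,-1.5,0,35,60,0,0,0,0,0,35,60,0,0,0,0,0,34,60,0,0,0,0,0,0,60,0,0,0,0,0,0,30]' && python3 -m inch '[0,0,0,0,0,0,30,0,0,0,0,0,0,30,0,0,0,0,0,0,30,0,0,0,0,0,0,30,0,0,0,0,0,0,30]' && python3 -m inch '[0,0,0,0,0,-30,30,0,0,0,0,0,-40,30]' && python3 -m inch '[0,0,-7.04,0,0,-15,30,0,0,-7.04,0,0,-15,30,0,0,-7.04,0,0,-15,30,0,0,-7.04,0,0,-15,30,0,0,-7.04,0,0,-15,30]'  && python3 -m inch '[0,0,-7.04,0,0,-15,30,0,0,-7.04,0,0,-15,30,0,0,-7.04,0,0,-15,30,0,0,-7.04,0,0,-15,30,0,0,-7.04,0,0,-15,30]' && python3 -m inch '[0,0,-7.04,0,0,-15,30,0,0,-7.04,0,0,-15,30,0,0,0,-16.2,34.9,0,30,0,0,0,-16.2,34.9,0,30,0,0,0,-16.2,34.9,0,30]' && python3 -m inch '[0,0,0,-16.2,34.9,0,30,0,0,0,-16.2,34.9,0,30,0,0,0,-16.2,34.9,0,30,0,0,0,-16.2,34.9,0,30,0,0,0,-16.2,34.9,0,30]' && python3 -m inch '[0,0,0,-16.2,34.9,0,30,0,0,0,-16.2,34.9,0,30,0,0,0,-16.2,34.9,0,30,0,0,0,-16.2,34.9,0,30,0,0,0,0,0,0,30]' && python3 -m inch '[0,7,0,0,0,0,30,0,0,0,0,0,0,30]' ) | grep -E "^t:|eef|width|ft"; python3 -c "
from h import *
st()"
```

```text
t: 25.3
eef_pos: [0.3872, -0.3367, 0.0936]
ft_force: [-0.6, -0.7, -0.7]
width: 0.0563
t: 25.72
eef_pos: [0.3873, -0.3363, 0.0943]
ft_force: [-1.1, 1.0, 6.3]
width: 0.0371
t: 25.88
eef_pos: [0.3857, -0.335, 0.1624]
ft_force: [0.7, -0.4, 0.9]
width: 0.0373
t: 26.3
eef_pos: [0.3868, -0.336, 0.2396]
ft_force: [-0.2, -0.8, -0.2]
width: 0.0365
t: 26.72
eef_pos: [0.3866, -0.336, 0.3145]
ft_force: [0.6, -0.6, -0.6]
width: 0.0373
t: 27.13
eef_pos: [0.4453, -0.2359, 0.3442]
ft_force: [0.6, 0.2, 0.5]
width: 0.0367
t: 27.55
eef_pos: [0.543, -0.0688, 0.3438]
ft_force: [-0.2, -0.7, -0.8]
width: 0.0366
t: 27.97
eef_pos: [0.6222, 0.0714, 0.3423]
ft_force: [-1.3, 0.6, -0.3]
width: 0.0368
t: 28.13
eef_pos: [0.62, 0.0629, 0.3416]
ft_force: [-0.3, -0.3, -1.3]
width: 0.0371
t 28.13 pos [0.62   0.0629 0.3416] R
 [[-0.987  0.094 -0.131]
 [ 0.093  0.996  0.01 ]
 [ 0.132 -0.002 -0.991]] w 0.037109547632946535
```

```bash
(python3 -m inch '[0,0,0,-3.7,0,30,30,0,0,0,-3.7,0,30,30,0,0,0,-2.5,0,20,30,0,0,0,-1.8,0,15,30,0,0,0,0,0,0,30]' && python3 -m inch '[0,0,0,-0.3,0,2.5,30,0,0,0,0,0,0,30,0,0,0,0,0,0,30]' && python3 -m inch '[0,0,0,-0.1,0,1,30,0,0,0,0,0,0,30,0,0,0,0,0,0,30]' && python3 -m inch '[0,0,0,-0.1,0,1,30,0,0,0,0,0,0,30,0,0,0,0,0,0,30]')| grep -E "^t:|eef|width|ft"
```

```text
t: 28.55
eef_pos: [0.619, 0.0614, 0.2448]
ft_force: [-0.3, -0.3, -0.2]
width: 0.0366
t: 28.8
eef_pos: [0.6211, 0.0619, 0.2468]
ft_force: [0.8, -0.4, 0.2]
width: 0.0366
t: 29.05
eef_pos: [0.6207, 0.0622, 0.2449]
ft_force: [0.6, 0.8, -0.6]
width: 0.0372
t: 29.3
eef_pos: [0.6204, 0.0621, 0.2433]
ft_force: [0.4, 0.2, -0.2]
width: 0.0367
```

```bash
(python3 -m inch '[0,0,0,-0.1,0,1.2,30,0,0,0,0,0,0,30,0,0,0,0,0,0,30]' && python3 -m inch '[0,0,0,-0.1,0,1,30,0,0,0,0,0,0,30,0,0,0,0,0,0,30]' && python3 -m inch '[0,0,0,-0.1,0,1,30,0,0,0,0,0,0,30,0,0,0,0,0,0,30]')| grep -E "^t:|eef|width|ft"
```

```text
t: 29.55
eef_pos: [0.6203, 0.0621, 0.2419]
ft_force: [-0.8, 0.7, 0.1]
width: 0.0366
t: 29.8
eef_pos: [0.6203, 0.0621, 0.241]
ft_force: [-0.5, 0.3, 0.2]
width: 0.0369
t: 30.05
eef_pos: [0.6204, 0.0621, 0.2401]
ft_force: [0.1, -0.1, -0.3]
width: 0.0367
```

```bash
(python3 -m inch '[0,0,0,-0.1,0,1,30,0,0,0,0,0,0,30,0,0,0,0,0,0,30]' && python3 -m inch '[0,0,0,-0.1,0,1,30,0,0,0,0,0,0,30,0,0,0,0,0,0,30]')| grep -E "^t:|eef|width|ft";python3 - <<'E'
from h import *
w=cam("wrist"); cam("side")
for d in models.trace("wrist","ball0"):
    P=pts(w,d["pixels"]); print(round(d["p"],2),np.round(d["rect"]),np.round(sph(P,.019),4))
c=cam("side")
for d in models.trace("side","ball0"):
    P=pts(c,d["pixels"]); print(round(d["p"],2),np.round(d["rect"]),np.round(sph(P,.019),4))
E
```

```text
t: 30.3
eef_pos: [0.6204, 0.0621, 0.2398]
ft_force: [-1.3, 0.9, 4.9]
width: 0.0369
t: 30.55
eef_pos: [0.6204, 0.0622, 0.2396]
ft_force: [-2.8, 0.4, 11.2]
width: 0.0371
0.88 [319. 340.  70.  77.] [0.6527 0.0573 0.1764]
0.67 [320. 267.  73.  77.] [0.6112 0.0623 0.1772]
0.57 [323. 377.  51.  18.] [0.6703 0.0573 0.1639]
0.72 [229. 191.  13.  13.] [0.6987 0.0561 0.1754]
0.57 [246. 197.   9.   5.] [0.6547 0.0579 0.1789]
0.51 [272. 192.   9.  13.] [0.6134 0.0636 0.1763]
```

All three balls now stand on the bucket floor. I'll release, retreat, close the fingers and go beside the stick.

```bash
(python3 -m inch '[0,0,0,0,0,-1,38,0,0,0,0,0,0,42,0,0,0,0,0,0,46,0,0,0,0,0,0,48,0,0,0,0,0,0,48]' && python3 -m inch '[0,0,0,1.2,0,-10,48,0,0,0,2.4,0,-20,48,0,0,0,3.7,0,-30,48,0,0,0,3.7,0,-30,30,0,-7,0,0,0,-10,0]' && python3 -m inch '[0,0,6.4,0,0,0,0,0,0,6.4,0,0,0,0,0,0,0,25.9,-26,0,0,0,0,0,25.9,-26,0,0,0,0,0,25.9,-26,0,0]' && python3 -m inch '[0,0,0,25.9,-26,0,0,0,0,0,25.9,-26,0,0,0,0,0,25.9,-26,0,0,0,0,0,0,0,0,0,0,0,0,0,0,0,0]')| grep -E "^t:|eef|width|ft";python3 - <<'E'
from h import *
st(); c=cam("side")
for d in models.trace("side","ball0"):
    P=pts(c,d["pixels"]); print(round(d["p"],2),np.round(d["rect"]),np.round(sph(P,.019),4))
E
```

```text
t: 31.22
eef_pos: [0.6204, 0.0621, 0.2387]
ft_force: [0.5, 0.0, -0.6]
width: 0.0478
t: 31.63
eef_pos: [0.6231, 0.0615, 0.3435]
ft_force: [-0.7, 0.5, -0.3]
width: 0.038
t: 32.05
eef_pos: [0.5222, 0.0118, 0.3397]
ft_force: [-0.4, -1.1, 0.6]
width: 0.0046
t: 32.47
eef_pos: [0.4242, -0.0383, 0.3408]
ft_force: [0.9, 0.6, -0.2]
width: 0.0005
t 32.47 pos [ 0.4242 -0.0383  0.3408] R
 [[-0.949  0.315  0.002]
 [ 0.315  0.949  0.002]
 [-0.001  0.002 -1.   ]] w 0.0005362012240777929
0.67 [231. 192.  14.  17.] [0.6984 0.0562 0.1754]
0.61 [245. 192.  18.  15.] [0.6544 0.058  0.1756]
0.59 [267. 193.  14.  11.] [0.6105 0.0632 0.1756]
```

```bash
(python3 -m inch '[0,0,0,0,0,33.6,0,0,0,0,0,0,33.6,0,0,0,0,0,0,33.6,0,0,0,0,0,0,33.6,0,0,0,0,0,0,33.6,0]' && python3 -m inch '[0,0,0,0,9,0,0,0,0,0,0,9,0,0,0,0,0,0,9,0,0,0,0,0,0,9,0,0,0,0,0,0,7,0,0]' && python3 -m inch '[0,0,0,0,4,0,0,0,0,0,0,0,0,0,0,0,0,0,0,0,0]' && python3 -m inch '[0,0,0,0,3,0,0,0,0,0,0,0,0,0,0,0,0,0,0,0,0]')| grep -E "^t:|eef|width|ft"; python3 -c "
from h import *
c=cam('side')
A=pts(c,c['z_map']>0);k=A[(abs(A[:,0]-.45)<.06)&(abs(A[:,1]-.02)<.08)&(A[:,2]>.095)&(A[:,2]<.122)]
b=[d for d in models.trace('side','stick_knob')]
for d in b: P=pts(c,d['pixels']);P=P[P[:,2]>.09]; print(d['p'],np.round(np.median(P,0),3),P[:,2].max())
save(c,'push1.png')"
```

```text
t: 32.98
eef_pos: [0.4264, -0.0369, 0.1701]
ft_force: [0.2, 0.8, -0.1]
width: 0.0004
t: 33.4
eef_pos: [0.4387, 0.0032, 0.1728]
ft_force: [-3.6, -11.1, -8.5]
width: 0.0005
t: 33.65
eef_pos: [0.4402, 0.0074, 0.1731]
ft_force: [-1.5, -5.5, -4.4]
width: 0.0005
t: 33.9
eef_pos: [0.4409, 0.0096, 0.1731]
ft_force: [-2.4, -8.3, -4.4]
width: 0.0002
  return _methods._mean(a, axis=axis, dtype=dtype,
  ret = um.true_divide(
Traceback (most recent call last):
ValueError: zero-size array to reduction operation maximum which has no identity
```

```bash
(python3 -m inch '[0,0,0,0,2,0,0,0,0,0,0,0,0,0,0,0,0,0,0,0,0,0,0,0,0,0,0,0]' && python3 -m inch '[0,0,0,0,1.5,0,0,0,0,0,0,0,0,0,0,0,0,0,0,0,0,0,0,0,0,0,0,0]')| grep -E "^t:|eef|width|ft"; python3 -c "
from h import *
c=cam('side'); cv2.imwrite('pics/push2.png',cv2.resize(c['image'][130:330,180:400],None,fx=2.7,fy=2.7)[:,:,::-1])"
```

```text
t: 34.33
eef_pos: [0.4411, 0.0111, 0.1728]
ft_force: [-2.9, -9.0, -7.5]
width: 0.0003
t: 34.67
eef_pos: [0.4414, 0.0123, 0.1727]
ft_force: [-3.5, -9.7, -7.8]
width: 0.0004
```

View pics/push2.png

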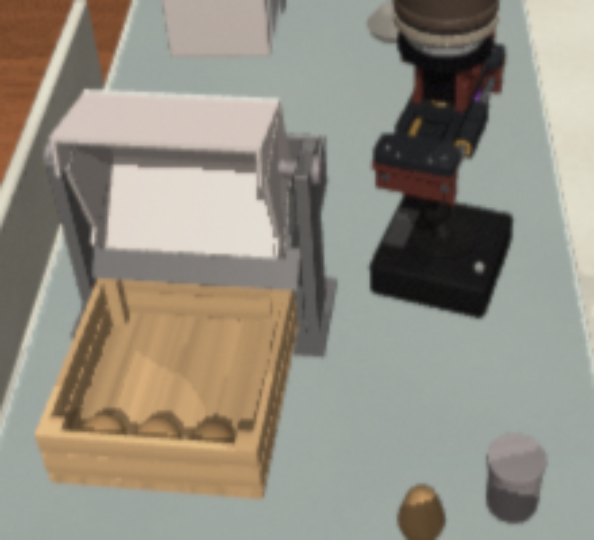

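The crop shows the bucket turned right over towards the crate, with three balls at (105,425), (160,427) and (215,430) inside it. I'll push to the stop, hold, then let go.

```bash
(python3 -m inch '[0,0,0,0,2,0,0,0,0,0,0,0,0,0,0,0,0,0,0,0,0,0,0,0,0,0,0,0,0,0,0,0,0,0,0]' && python3 -m inch '[0,0,0,0,0,0,0,0,0,0,0,0,0,0,0,0,0,0,0,0,0,0,0,0,0,0,0,0,0,0,0,0,0,0,0]' && python3 -m inch '[0,0,0,0,0,0,0,0,0,0,0,0,0,0,0,0,0,0,0,0,0,0,0,0,0,0,0,0,0,0,0,0,0,0,0]' && python3 -m inch '[0,0,0,0,-8,0,0,0,0,0,0,-8,0,0,0,0,0,0,-8,0,0,0,0,0,0,-10,0,0,0,0,0,0,-10,0,0]' && python3 -m inch '[0,0,0,0,-20,0,0,0,0,0,0,0,0,0,0,0,0,0,0,0,-40,30,0,0,0,0,0,-40,60,0,0,0,0,0,-40,60]'&& python3 -m inch '[0,0,0,0,0,-40,60,0,0,0,0,0,0,60,0,0,0,0,0,0,60]')| grep -E "^t:|eef|width|ft"
python3 - <<'E'
from h import *
st(); c=cam("side"); s=cam("scene")
for d in models.trace("side","egg0")+models.trace("side","ball0"):
    P=pts(c,d["pixels"]); P=P[P[:,2]>.016]; print(round(d["p"],2),np.round(d["rect"]).astype(int),np.round(np.median(P,0),3))
for d in models.trace("scene","egg0")+models.trace("scene","ball0"):
    P=pts(s,d["pixels"]); P=P[P[:,2]>.016]; print("s",round(d["p"],2),np.round(d["rect"]).astype(int),np.round(np.median(P,0),3))
for n,c in (("s",s),("c",c)):
    A=pts(c,c["z_map"]>0);k=A[(A[:,0]>.36)&(A[:,0]<.53)&(abs(A[:,1])<.1)&(A[:,2]>.1)&(A[:,2]<.14)]; print(np.round(sph(k,.013),4))
E
```

```text
t: 35.13
eef_pos: [0.442, 0.014, 0.1727]
ft_force: [-3.2, -10.2, -7.3]
width: 0.0002
t: 35.55
eef_pos: [0.4419, 0.014, 0.1727]
ft_force: [-3.3, -11.9, -6.6]
width: 0.0001
t: 35.97
eef_pos: [0.4419, 0.014, 0.1727]
ft_force: [-2.9, -10.3, -7.1]
width: 0.0003
t: 36.38
eef_pos: [0.4292, -0.0268, 0.1725]
ft_force: [-0.2, 0.1, -1.1]
width: 0.0006
t 36.38 pos [ 0.4292 -0.0268  0.1725] R
 [[-0.95   0.313  0.002]
 [ 0.313  0.95   0.001]
 [-0.001  0.001 -1.   ]] w 0.000569093726002854
0.65 [374 352  18  24] [0.401 0.362 0.049]
0.51 [334 322  21  25] [0.465 0.298 0.048]
0.28 [343 206  13  26] [0.439 0.015 0.111]
0.45 [237 289  16  10] [0.667 0.225 0.054]
0.42 [262 289  16  11] [0.618 0.227 0.056]
s 0.64 [367 170  11  10] [0.404 0.343 0.052]
s 0.58 [408 222   6   9] [0.683 0.22  0.049]
s 0.54 [416 226  12  13] [0.716 0.21  0.052]
[ 0.4391 -0.0165  0.1197]
[0.439  0.0105 0.1148]schema error: expected a multiple of 7 numbers
```

```bash
(python3 -m inch '[0,0,0,0,-15,0,0,0,0,0,0,0,-35,20,0,0,0,0,0,-35,40,0,0,0,0,0,-35,55,0,0,0,0,0,-35,55]' && python3 -m inch '[0,0,-6.4,0,15,-20,55,0,0,-6.4,0,0,0,55,0,0,0,-0.8,39.7,0,55,0,0,0,-0.8,39.7,0,55,0,0,0,-0.8,39.7,0,55]' && python3 -m inch '[0,0,0,-0.8,39.7,0,55,0,0,0,-0.8,39.7,0,55,0,0,0,-0.8,39.7,0,55,0,0,0,-0.8,39.7,0,55,0,0,0,-0.8,39.7,0,55]' && python3 -m inch '[0,0,0,0,0,40,55,0,0,0,0,0,40,55,0,0,0,0,0,40,55,0,0,0,0,0,0,55,0,0,0,0,0,0,55]')| grep -E "^t:|eef|width|ft"
python3 - <<'E'
from h import *
st(); w=cam("wrist"); s=cam("scene"); c=cam("side")
for d in models.trace("wrist","egg0"):
    P=pts(w,d["pixels"]); P=P[P[:,2]>.016]; print(round(d["p"],2),np.round(d["rect"]).astype(int),np.round(np.median(P,0),3),np.round(P[P[:,2]>.055].mean(0),4),np.round(sph(P[P[:,2]<.04],.018),3))
for n,c in (("s",s),("c",c)):
    A=pts(c,c["z_map"]>0);k=A[(A[:,0]>.36)&(A[:,0]<.53)&(abs(A[:,1])<.1)&(A[:,2]>.1)&(A[:,2]<.14)]; print(np.round(sph(k,.013),4))
save(w,"w4.png")
E
```

```text
t: 37.1
eef_pos: [0.4238, -0.0406, 0.3132]
ft_force: [1.0, 0.4, -0.2]
width: 0.0236
t: 37.52
eef_pos: [0.4425, 0.0935, 0.3321]
ft_force: [0.5, -0.1, -0.1]
width: 0.054
t: 37.93
eef_pos: [0.4651, 0.2916, 0.3315]
ft_force: [1.1, -0.3, 0.3]
width: 0.055
t: 38.35
eef_pos: [0.4646, 0.2889, 0.2104]
ft_force: [0.1, 0.3, 0.0]
width: 0.0548
t 38.35 pos [0.4646 0.2889 0.2104] R
 [[-0.995  0.095 -0.004]
 [ 0.095  0.995 -0.003]
 [ 0.003 -0.003 -1.   ]] w 0.05476728735736728
0.94 [392 117  42  46] [0.395 0.347 0.056] [0.3963 0.3506 0.0608] [0.397 0.352 0.032]
0.66 [320 201  39  37] [0.457 0.289 0.054] [0.4613 0.288  0.0607] [0.464 0.288 0.032]
[0.4381 0.0067 0.1163]
  return _methods._mean(a, axis=axis, dtype=dtype,
  ret = um.true_divide(
Traceback (most recent call last):
  File "h.py", line 15, in sph
    return least_squares(f,np.median(P,0)-[0,0,.01],loss="soft_l1",f_scale=.002).x
           ~~~~~~~~~~~~~^^^^^^^^^^^^^^^^^^^^^^^^^^^^^^^^^^^^^^^^^^^^^^^^^^^^^^^^
ValueError: Initial guess is outside of provided bounds
```

```bash
(python3 -m inch '[0,0,0,0,-0.5,39,55,0,0,0,0,0,39,55,0,0,0,0,0,39,55,0,0,0,0,0,0,55,0,0,0,0,0,0,28]' && python3 -m inch '[0,0,0,0,0,0,28,0,0,0,0,0,0,28,0,0,0,0,0,0,28,0,0,0,0,0,0,28,0,0,0,0,0,0,28]' && python3 -m inch '[0,0,0,0,0,-30,28,0,0,0,0,0,-40,28,0,0,0,0,0,-40,28,0,0,0,0,0,-40,28,0,0,0,0,0,-40,28]' && python3 -m inch '[0,0,0,0,0,-40,28,0,0,0,0,0,-20,28,0,0,0,-29.7,-26.3,0,28,0,0,0,-29.7,-26.3,0,28,0,0,0,-29.7,-26.3,0,28]' && python3 -m inch '[0,0,0,-29.7,-26.3,0,28,0,0,0,-29.7,-26.3,0,28,0,0,0,-29.7,-26.3,0,28,0,0,0,-29.7,-26.3,0,28,0,0,0,-29.7,-26.3,0,28]' && python3 -m inch '[0,0,0,0,0,0,28,0,0,0,0,0,0,28]')| grep -E "^t:|eef|width|ft"
python3 - <<'E'
from h import *
s=cam("scene"); c=cam("side")
for n,c in (("s",s),("c",c)):
    A=pts(c,c["z_map"]>0);k=A[(A[:,0]>.36)&(A[:,0]<.53)&(abs(A[:,1])<.1)&(A[:,2]>.1)&(A[:,2]<.14)]; print(len(k)); len(k) and print(np.round(sph(k,.013),4))
E
```

```text
t: 38.97
eef_pos: [0.4661, 0.2889, 0.0951]
ft_force: [0.3, 0.2, 0.5]
width: 0.051
t: 39.38
eef_pos: [0.4662, 0.289, 0.0965]
ft_force: [-1.0, -0.3, 8.1]
width: 0.0347
t: 39.8
eef_pos: [0.4651, 0.2881, 0.2876]
ft_force: [0.1, 1.4, 0.2]
width: 0.0346
t: 40.22
eef_pos: [0.547, 0.2009, 0.3466]
ft_force: [0.9, 0.7, -1.6]
width: 0.0347
t: 40.63
eef_pos: [0.6826, 0.0549, 0.3457]
ft_force: [1.3, 0.4, -0.2]
width: 0.0346
t: 40.8
eef_pos: [0.6825, 0.0534, 0.3447]
ft_force: [-0.2, 1.0, 0.0]
width: 0.035
67
[0.4381 0.006  0.1162]
95
[0.438  0.0067 0.1151]
```

```bash
(python3 -m inch '[0,0,0,0,3,30,28,0,0,0,0,0,30,28,0,0,0,0,0,22,28,0,0,0,0,0,15,28,0,0,0,0,0,0,28]' && python3 -m inch '[0,0,0,0,0,2.5,28,0,0,0,0,0,0,28,0,0,0,0,0,0,28]' && python3 -m inch '[0,0,0,0,0,1,28,0,0,0,0,0,0,28,0,0,0,0,0,0,28]' && python3 -m inch '[0,0,0,0,0,1,28,0,0,0,0,0,0,28,0,0,0,0,0,0,28]')| grep -E "^t:|eef|width|ft"
```

```text
t: 41.32
eef_pos: [0.6797, 0.0619, 0.2446]
ft_force: [-0.3, 1.3, -0.6]
width: 0.0346
t: 41.57
eef_pos: [0.6825, 0.0601, 0.2469]
ft_force: [0.6, 0.4, -0.4]
width: 0.0349
t: 41.82
eef_pos: [0.6823, 0.0594, 0.2448]
ft_force: [0.3, -0.8, -0.1]
width: 0.0349
t: 42.07
eef_pos: [0.6821, 0.0593, 0.2431]
ft_force: [0.4, -0.2, -1.0]
width: 0.0349
```

```bash
(python3 -m inch '[0,0,0,0,-1,1,28,0,0,0,0,0,0,28,0,0,0,0,0,0,28]' && python3 -m inch '[0,0,0,0,0,1,28,0,0,0,0,0,0,28,0,0,0,0,0,0,28]' && python3 -m inch '[0,0,0,0,0,1,28,0,0,0,0,0,0,28,0,0,0,0,0,0,28]' && python3 -m inch '[0,0,0,0,0,0.7,28,0,0,0,0,0,0,28,0,0,0,0,0,0,28]')| grep -E "^t:|eef|ft"
```

```text
t: 42.32
eef_pos: [0.6821, 0.0584, 0.2422]
ft_force: [0.2, 0.2, -0.2]
t: 42.57
eef_pos: [0.6823, 0.059, 0.2418]
ft_force: [-0.9, 1.8, 5.6]
t: 42.82
eef_pos: [0.6824, 0.0593, 0.2416]
ft_force: [-3.2, 2.9, 9.7]
t: 43.07
eef_pos: [0.6825, 0.0595, 0.2415]
ft_force: [-3.6, 2.0, 12.1]
```

```bash
(python3 -m inch '[0,0,0,0,0,-1.5,36,0,0,0,0,0,0,40,0,0,0,0,0,0,44,0,0,0,0,0,0,46,0,0,0,0,0,0,46]' && python3 -m inch '[0,0,0,0,0,-10,46,0,0,0,0,0,-22,46,0,0,0,0,0,-35,46,0,0,0,0,0,-37,50,0,0,0,28.4,24.1,0,50]' && python3 -m inch '[0,0,0,28.4,24.1,0,50,0,0,0,28.4,24.1,0,50,0,0,0,28.4,24.1,0,50,0,0,0,28.4,24.1,0,50,0,0,0,28.4,24.1,0,50]' && python3 -m inch '[0,0,0,28.4,24.1,0,50,0,0,0,28.4,24.1,0,50,0,0,0,28.4,24.1,0,50,0,0,0,28.4,24.1,0,50,0,0,0,28.4,24.1,0,50]' && python3 -m inch '[0,0,0,0,0,40,50,0,0,0,0,0,40,50,0,0,0,0,0,40,50,0,0,0,0,0,0,50,0,0,0,0,0,0,50]')| grep -E "^t:|eef|width|ft"
python3 - <<'E'
from h import *
st(); w=cam("wrist"); c=cam("side"); s=cam("scene")
A=pts(w,w["z_map"]>0); q=A[(A[:,0]>.34)&(A[:,0]<.46)&(A[:,1]>.36)&(A[:,1]<.45)&(A[:,2]>.018)&(A[:,2]<.05)]; print("flash lo/hi",q.min(0),q.max(0))
for n,im in (("wrist",w),("side",c),("scene",s)):
  for d in models.trace(n,"egg0"):
    P=pts(im,d["pixels"]); P=P[P[:,2]>.016]; print(n,round(d["p"],2),np.round(d["rect"]).astype(int),np.round(np.median(P,0),3), np.round(sph(P[P[:,2]<.04],.018),3) if (P[:,2]<.04).sum()>5 else "")
im=s["image"][100:400,0:640]; cv2.imwrite("pics/m.png",np.vstack([cv2.resize(w["image"],(440,275)),cv2.resize(c["image"],(440,275))])[:,:,::-1])
E
```

```text
t: 43.48
eef_pos: [0.6819, 0.0581, 0.2404]
ft_force: [-1.1, 0.0, 0.3]
width: 0.0455
t: 43.9
eef_pos: [0.6611, 0.0786, 0.3535]
ft_force: [0.3, -0.9, 1.5]
width: 0.0496
t: 44.32
eef_pos: [0.5249, 0.2195, 0.3458]
ft_force: [-0.2, 1.2, -0.6]
width: 0.0501
t: 44.73
eef_pos: [0.3951, 0.353, 0.346]
ft_force: [1.1, 1.0, -0.0]
width: 0.0501
t: 45.15
eef_pos: [0.3961, 0.3515, 0.2246]
ft_force: [-0.7, 0.8, 1.0]
width: 0.0497
t 45.15 pos [0.3961 0.3515 0.2246] R
 [[-0.995  0.096 -0.002]
 [ 0.096  0.995 -0.003]
 [ 0.002 -0.003 -1.   ]] w 0.04973352128340184
flash lo/hi [0.38136401 0.36002405 0.01838587] [0.45825042 0.41161197 0.04987751]
wrist 0.69 [323 198  37  39] [0.39  0.352 0.054] [0.397 0.352 0.032]
side 0.84 [234 191  16  20] [0.678 0.071 0.188] 
side 0.74 [372 351  16  26] [0.401 0.362 0.049] [0.398 0.353 0.031]
side 0.18 [326 139  18  17] [ 0.477 -0.391  0.033] [ 0.478 -0.396  0.025]
scene 0.47 [214 256  26  17] [ 0.41  -0.267  0.034] [ 0.405 -0.266  0.026]
scene 0.41 [378 204  15  20] [0.684 0.052 0.2  ]
```

View pics/m.png

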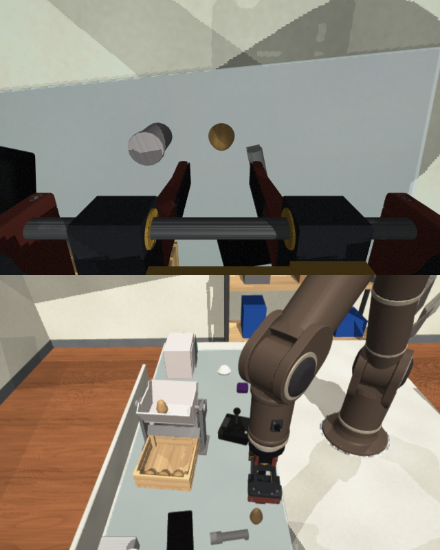

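The wrist view shows the egg at (221,137) between the coin holder and the flashlight end at (256,153), which leaves about 14 mm of clearance. The side view shows the first egg standing in the bucket at (160,406).

```bash
(python3 -m inch '[0,0,0,0,0.5,32.5,50,0,0,0,0,0,32.5,50,0,0,0,0,0,32.5,50,0,0,0,0,0,32.5,50,0,0,0,0,0,0,50]' && python3 -m inch '[0,0,0,0,0,0,28,0,0,0,0,0,0,28,0,0,0,0,0,0,28,0,0,0,0,0,0,28,0,0,0,0,0,0,28]' && python3 -m inch '[0,0,0,0,0,0,28,0,0,0,0,0,-30,28,0,0,0,0,0,-40,28,0,0,0,0,0,-40,28,0,0,0,0,0,-40,28]'  && python3 -m inch '[0,0,0,0,0,-40,28,0,0,0,0,0,-40,28,0,0,0,0,0,-20,28,0,0,0,0,0,0,28,0,0,0,0,0,0,28]')| grep -E "^t:|eef|width|ft"
python3 - <<'E'
from h import *
w=cam("wrist"); print([(round(d["p"],2),np.round(d["rect"])) for d in models.spot_in("wrist","egg0")]); st()
E
```

```text
t: 45.87
eef_pos: [0.3963, 0.3526, 0.0922]
ft_force: [-0.9, -0.6, 1.4]
width: 0.0502
t: 46.28
eef_pos: [0.3969, 0.3531, 0.0964]
ft_force: [0.1, -0.9, 6.7]
width: 0.0346
t: 46.7
eef_pos: [0.3961, 0.3522, 0.2471]
ft_force: [0.4, 0.9, -0.3]
width: 0.035
t: 47.12
eef_pos: [0.3966, 0.3527, 0.3465]
ft_force: [-0.5, 0.5, -1.2]
width: 0.0349
[]
t 47.22 pos [0.3959 0.3522 0.3441] R
 [[-0.995  0.095 -0.001]
 [ 0.095  0.995 -0.001]
 [ 0.001 -0.001 -1.   ]] w 0.03462633837356324
```

```bash
(python3 -m inch '[0,0,0,-28.4,-29.7,0,28,0,0,0,-28.4,-29.7,0,28,0,0,0,-28.4,-29.7,0,28,0,0,0,-28.4,-29.7,0,28,0,0,0,-28.4,-29.7,0,28]' && python3 -m inch '[0,0,0,-28.4,-29.7,0,28,0,0,0,-28.4,-29.7,0,28,0,0,0,-28.4,-29.7,0,28,0,0,0,-28.4,-29.7,0,28,0,0,0,0,0,0,28]'  && python3 -m inch '[0,0,0,0,0,30,28,0,0,0,0,0,30,28,0,0,0,0,0,22,28,0,0,0,0,0,15,28,0,0,0,0,0,0,28]' && python3 -m inch '[0,0,0,0,0,2,28,0,0,0,0,0,0,28,0,0,0,0,0,0,28]' && python3 -m inch '[0,0,0,0,0,1,28,0,0,0,0,0,0,28,0,0,0,0,0,0,28]')| grep -E "^t:|eef|width|ft"
```

```text
t: 47.63
eef_pos: [0.5239, 0.1894, 0.3433]
ft_force: [1.3, 0.5, -0.3]
width: 0.0346
t: 48.05
eef_pos: [0.6279, 0.0531, 0.3427]
ft_force: [-0.9, -0.8, -0.7]
width: 0.0349
t: 48.47
eef_pos: [0.6233, 0.0624, 0.243]
ft_force: [-0.3, 0.6, 0.6]
width: 0.0348
t: 48.72
eef_pos: [0.6256, 0.0621, 0.2466]
ft_force: [-0.3, 0.5, -0.3]
width: 0.0347
t: 48.97
eef_pos: [0.6255, 0.0622, 0.2455]
ft_force: [0.7, 0.2, 0.8]
width: 0.0347
```

```bash
(python3 -m inch '[0,0,0,0,0,1.5,28,0,0,0,0,0,0,28,0,0,0,0,0,0,28]' && python3 -m inch '[0,0,0,0,0,1,28,0,0,0,0,0,0,28,0,0,0,0,0,0,28]' && python3 -m inch '[0,0,0,0,0,1,28,0,0,0,0,0,0,28,0,0,0,0,0,0,28]' && python3 -m inch '[0,0,0,0,0,1,28,0,0,0,0,0,0,28,0,0,0,0,0,0,28]' && python3 -m inch '[0,0,0,0,0,0.8,28,0,0,0,0,0,0,28,0,0,0,0,0,0,28]')| grep -E "^t:|eef|ft"
```

```text
t: 49.22
eef_pos: [0.6253, 0.0622, 0.2435]
ft_force: [-0.1, 0.3, 0.0]
t: 49.47
eef_pos: [0.6253, 0.0622, 0.2424]
ft_force: [1.1, 0.2, -0.1]
t: 49.72
eef_pos: [0.6253, 0.0622, 0.2414]
ft_force: [0.7, -0.4, -0.1]
t: 49.97
eef_pos: [0.6255, 0.0622, 0.2406]
ft_force: [0.5, 0.9, 0.1]
t: 50.22
eef_pos: [0.6257, 0.0622, 0.2405]
ft_force: [0.0, -0.5, 4.4]
```

```bash
(python3 -m inch '[0,0,0,0,0,-1,36,0,0,0,0,0,0,40,0,0,0,0,0,0,44,0,0,0,0,0,0,46,0,0,0,0,0,0,46]' && python3 -m inch '[0,0,0,0,0,-10,46,0,0,0,0,0,-22,46,0,0,0,0,0,-35,46,0,0,0,0,0,-35,30,0,0,6.4,0,0,0,0]' && python3 -m inch '[0,0,6.4,0,0,0,0,0,0,0,32.1,-13.6,0,0,0,0,0,32.1,-13.6,0,0,0,0,0,32.1,-13.6,0,0,0,0,0,32.1,-13.6,0,0]' && python3 -m inch '[0,0,0,32.1,-13.6,0,0,0,0,0,0,0,0,0,0,0,0,0,0,0,0]')| grep -E "^t:|eef|width|ft"
python3 - <<'E'
from h import *
st(); s=cam("scene"); c=cam("side")
for n,im in (("side",c),("scene",s)):
  for d in models.trace(n,"egg0"):
    P=pts(im,d["pixels"]); P=P[P[:,2]>.016]; print(n,round(d["p"],2),np.round(d["rect"]).astype(int),np.round(np.median(P,0),3))
save(s,"scene5.png")
E
```

```text
t: 50.63
eef_pos: [0.6253, 0.0622, 0.2405]
ft_force: [-0.1, 0.1, 0.1]
width: 0.0458
t: 51.05
eef_pos: [0.6276, 0.0616, 0.3508]
ft_force: [1.0, -0.2, 1.2]
width: 0.036
t: 51.47
eef_pos: [0.4849, 0.0505, 0.3429]
ft_force: [0.4, -0.4, 0.0]
width: 0.0031
t: 51.72
eef_pos: [0.4507, 0.0478, 0.3439]
ft_force: [0.4, 0.6, 0.9]
width: 0.0002
t 51.72 pos [0.4507 0.0478 0.3439] R
 [[-0.95   0.313  0.002]
 [ 0.313  0.95   0.002]
 [-0.001  0.003 -1.   ]] w 0.0001980747235741443
side 0.76 [260 195  16  21] [0.624 0.074 0.187]
side 0.71 [236 191  19  21] [0.677 0.071 0.188]
side 0.71 [219 286  19  11] [0.71  0.221 0.053]
side 0.34 [243 186  88  63] [0.658 0.022 0.194]
scene 0.68 [365 198  16  25] [0.635 0.055 0.188]
```

View pics/scene5.png

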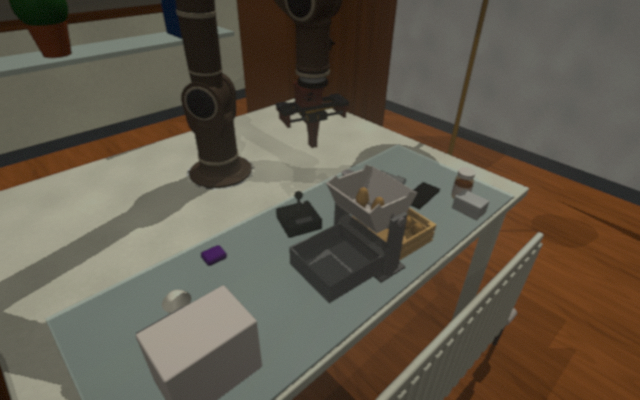

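The scene shows the two eggs in the bucket at (365,198) and no third egg. Next I push the stick towards the bin.

```bash
(python3 -m inch '[0,0,0,0,0,34.2,0,0,0,0,0,0,34.2,0,0,0,0,0,0,34.2,0,0,0,0,0,0,34.2,0,0,0,0,0,0,34.2,0]' && python3 -m inch '[0,0,0,0,-9,0,0,0,0,0,0,-9,0,0,0,0,0,0,-9,0,0,0,0,0,0,-9,0,0,0,0,0,0,-8,0,0]' && python3 -m inch '[0,0,0,0,-4,0,0,0,0,0,0,-3,0,0,0,0,0,0,-3,0,0,0,0,0,0,0,0,0,0,0,0,0,0,0,0]' && python3 -m inch '[0,0,0,0,-1.5,0,0,0,0,0,0,0,0,0,0,0,0,0,0,0,0,0,0,0,0,0,0,0,0,0,0,0,0,0,0]' && python3 -m inch '[0,0,0,0,0,0,0,0,0,0,0,0,0,0,0,0,0,0,0,0,0,0,0,0,0,0,0,0,0,0,0,0,0,0,0]' && python3 -m inch '[0,0,0,0,0,0,0,0,0,0,0,0,0,0,0,0,0,0,0,0,0,0,0,0,0,0,0,0,0,0,0,0,0,0,0]')| grep -E "^t:|eef|ft"
python3 -c "
from h import *
c=cam('scene'); cv2.imwrite('pics/push3.png',cv2.resize(c['image'][130:310,260:460],None,fx=3,fy=3)[:,:,::-1])"
```

```text
t: 52.33
eef_pos: [0.4525, 0.0478, 0.1699]
ft_force: [0.6, 0.4, 0.3]
t: 52.75
eef_pos: [0.4392, 0.0068, 0.1737]
ft_force: [3.4, 9.9, -8.6]
t: 53.17
eef_pos: [0.4361, -0.0022, 0.174]
ft_force: [2.2, 8.8, -5.3]
t: 53.58
eef_pos: [0.4358, -0.0033, 0.174]
ft_force: [2.4, 10.1, -5.3]
t: 54.0
eef_pos: [0.4359, -0.0033, 0.1741]
ft_force: [2.9, 8.8, -4.7]
t: 54.42
eef_pos: [0.4358, -0.0033, 0.174]
ft_force: [2.9, 9.7, -5.6]
```

View pics/push3.png

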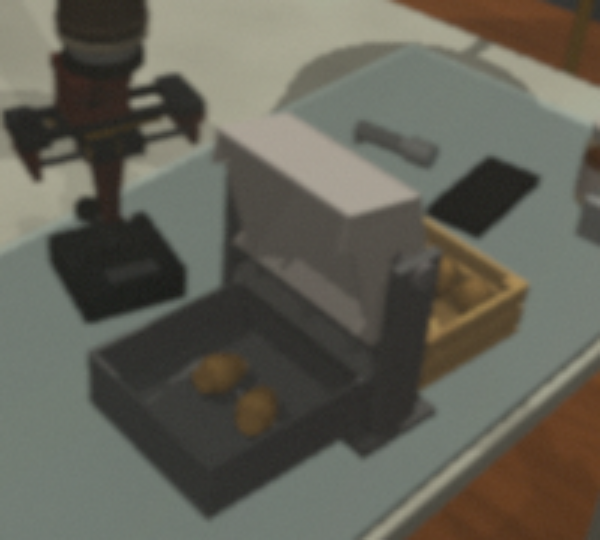

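Both eggs lie in the bin, at (218,373) and (257,411). I'll push 2 mm more and hold a little longer, then let the stick spring back and retreat.

```bash
(python3 -m inch '[0,0,0,0,-2,0,0,0,0,0,0,0,0,0,0,0,0,0,0,0,0,0,0,0,0,0,0,0,0,0,0,0,0,0,0]' && python3 -m inch '[0,0,0,0,-1.5,0,0,0,0,0,0,0,0,0,0,0,0,0,0,0,0,0,0,0,0,0,0,0,0,0,0,0,0,0,0]' && python3 -m inch '[0,0,0,0,0,0,0,0,0,0,0,0,0,0,0,0,0,0,0,0,0,0,0,0,0,0,0,0,0,0,0,0,0,0,0]' && python3 -m inch '[0,0,0,0,8,0,0,0,0,0,0,8,0,0,0,0,0,0,10,0,0,0,0,0,0,12,0,0,0,0,0,0,14,0,0]' && python3 -m inch '[0,0,0,0,15,0,0,0,0,0,0,0,-40,0,0,0,0,0,0,-40,0,0,0,0,0,0,-40,0,0,0,0,0,0,-40,0]' && python3 -m inch '[0,0,0,30,0,-20,0,0,0,0,30,0,-20,0,0,0,0,0,0,0,0,0,0,0,0,0,0,0,0,0,0,0,0,0,0]' && python3 -m inch '[0,0,0,0,0,0,0,0,0,0,0,0,0,0,0,0,0,0,0,0,0,0,0,0,0,0,0,0,0,0,0,0,0,0,0]')| grep -E "^t:|eef|ft"
python3 - <<'E'
from h import *
s=cam("scene"); c=cam("side")
for n,im in (("scene",s),("side",c)):
    A=pts(im,im["z_map"]>0);k=A[(A[:,0]>.36)&(A[:,0]<.53)&(abs(A[:,1])<.1)&(A[:,2]>.1)&(A[:,2]<.14)]; print(n,"knob",np.round(sph(k,.013),4))
    for th in ["ball0","egg0","charger","incense","flashlight","earbuds","coins"]:
        for d in models.trace(n,th):
            if d["p"]>.4: P=pts(im,d["pixels"]); print(th,round(d["p"],2),np.round(d["rect"]).astype(int),np.round(np.median(P,0),3))
cv2.imwrite("pics/end.png",np.vstack([s["image"][130:330,200:520],c["image"][80:400,160:480]])[:,:,::-1])
E
```

```text
t: 54.88
eef_pos: [0.4353, -0.005, 0.1741]
ft_force: [3.1, 10.5, -5.8]
t: 55.3
eef_pos: [0.435, -0.0061, 0.1741]
ft_force: [3.3, 11.9, -6.7]
t: 55.72
eef_pos: [0.4349, -0.0061, 0.1741]
ft_force: [3.0, 12.2, -6.9]
t: 56.13
eef_pos: [0.4499, 0.0416, 0.1724]
ft_force: [-0.1, 0.1, 0.9]
t: 56.55
eef_pos: [0.4539, 0.0556, 0.3338]
ft_force: [1.6, 0.5, -0.9]
t: 56.97
eef_pos: [0.3974, 0.0744, 0.3718]
ft_force: [-0.2, 0.4, 0.2]
t: 57.38
eef_pos: [0.3974, 0.0742, 0.3713]
ft_force: [0.2, -0.6, -0.5]
scene knob [0.4374 0.0051 0.1154]
egg0 0.69 [334 256  21  14] [ 0.627 -0.037  0.043]
egg0 0.47 [345 268  14  21] [ 0.681 -0.048  0.044]
charger 0.75 [426 198  30  25] [0.615 0.404 0.027]
charger 0.5 [408 222   8  13] [0.682 0.219 0.048]
incense 0.95 [175 304  27  25] [ 0.489 -0.412  0.037]
flashlight 0.59 [403 178   8   3] [0.513 0.407 0.04 ]
earbuds 0.79 [214 256  28  23] [ 0.408 -0.265  0.033]
side knob [0.4375 0.005  0.1151]
ball0 0.67 [256 288  17   5] [0.625 0.227 0.053]
ball0 0.6 [220 287  13   3] [0.711 0.221 0.054]
egg0 0.61 [271 219   9   4] [ 0.62  -0.006  0.038]
egg0 0.53 [253 220  12   6] [ 0.667 -0.013  0.035]
charger 0.82 [263 369  36  62] [0.602 0.392 0.026]
incense 0.69 [326 139  19  19] [ 0.48  -0.39   0.032]
flashlight 0.7 [332 380  56  17] [0.479 0.409 0.035]
earbuds 0.66 [354 165  18  17] [ 0.399 -0.247  0.032]
coins 0.77 [372 306  26  34] [0.397 0.273 0.066]
```

View pics/end.png

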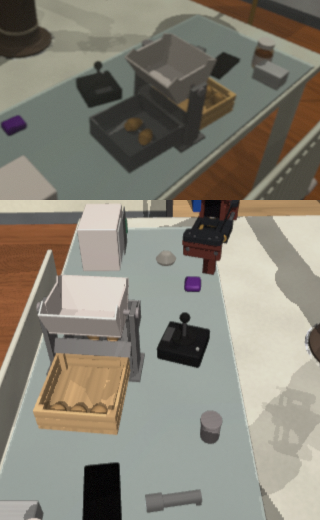

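The end picture shows three balls in the crate around (80,408), two eggs in the bin around (137,128), the stick upright and the bystanders where they were.

```bash
python3 -c "
from plant import order
print(order.sign_off())"
```

```text
the job is handed in; nothing more can be done
None
```

The job is handed in after 57 s: all three balls lie in the crate, both eggs (only two were there) lie in the bin, the stick stands upright and the other things on the shelf are where they were; on the first ball, the gripper's body rested on the bucket's end wall at about 10 N before I repositioned.

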